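# Renew the carbon disc pack in a bench vent filter

## Robot

A 6-joint arm with a two-finger parallel gripper is mounted at the origin on the work surface. World frame = base frame: x ahead of the robot, y to its left, z up, the work surface at z = 0. Lengths are in m, angles in rad, forces in N, time in s.
With the tool pointing down it reaches from about 0.275 to 0.825 m from the base axis. Payload 4.9 kg.
Tool frame: the origin (TCP) lies at the very end of the fingers, on their centre line; the grasp point (between the pads) lies 19 mm behind it; z points along the fingers, y is the direction in which the jaws open and shut (so a half turn about z gives the same grasp; the last joint's range is limited). The gripper opens to 85 mm and grips with 20 to 120 N. Pads are 22 mm wide; open, the fingers measure 114 mm over their backs; the gripper's body (76 mm by 85 mm) begins 54 mm behind the grasp point. The pads swing forward as they close: fully open they stand 13 mm farther back than shut.
Start: joints at [-0.134, 0.326, -0.193, 1.052, 0, 1.437], TCP at [0.55, 0, 0.208] pointing down, gripper open.
Joint ranges: [-2.65, 2.65], [-0.97, 1.79], [-1.3, 1.35], [-1.93, 2.1], [-1.47, 1.37], [-3.14, 3.14]. Speed limits (rad/s): [2.57, 2.57, 3.14, 3.14, 3.14, 3.14].

## Interface

Orientations are given as a unit quaternion [x, y, z, w].
In Python, from workcell import bot, eyes gives the robot as it stands. The module is installed in compiled form; this text tells all that it offers.
- The arm moves only by the tool apply_moves, never from a script. Its argument "steps" is a list of rows, each a list of 4 numbers: the shift along the tool's x, y, z in mm, then the turn about the tool's z in rad. A call has 1 to 5 rows; each row is the pose to reach, as a shift and turn from the pose measured when the call began, along the tool's axes at that moment; what a row does not reach only later rows make up. A row lasts 1/10 s, in which the tool goes at most 50 mm and 8.59 degrees, less where a joint would pass 70% of its speed; a pose out of reach is approached as far as the arm can. A call with a gripper value outside its range is refused whole. "claw" is the closure, from 0 (fully open) to 1 (shut), set as the call begins (left out, the last holds). The fingers move at their own pace and stop on an object; "squeeze" is the grip in N (left out, the last holds). Time passes only in rows, so rows that repeat a pose let the fingers close. It gives the time, the measured TCP pose, the force and the opening at its end, in the units of the state.
- bot.state(): the state, without advancing time (a new reading comes with each control period).
- eyes.read_camera(name): name is "scene" or "side" or "wrist"; returns the picture (420x560x3 uint8, red, green, blue); there is no depth.
- eyes.calibration(name): a dict with "fx", "fy", "cx", "cy" (pixels), "distortion" ([k1, k2, p1, p2, k3] as OpenCV has them; the pictures are not rectified), "eye" and "attitude" of the camera in the world. Camera axes: x right, y down, z forward; pixel columns grow to the right and rows downward; lengths in m; the calibration is good to about 2 mm. A picture is of the moment at which its call begins: read the wrist's pose just before it. calibration takes no time and is no camera call; for the wrist camera it gives the pose at the moment of the call.
- bot.close_job(): hands the job in, once; it reports no verdict.
The state is a dict: "time": time; "joint_pos": joint angles; "joint_vel": joint speeds; "effort": joint torques, N m; "ee_pos": TCP position; "tool_rot": TCP orientation; "force": force on the tool from outside, world axes, zero at the start; "ft_torque": the same for the moment, N m; "finger_gap": finger opening in m.
Only numpy, scipy, OpenCV 4.12 (cv2) and the standard library are available. Lean on these libraries where they do the work, as an engineer would, in place of code of your own. Each camera call takes 0.05 s, during which the arm holds its last target. There are 200 camera calls.

## Task

Change the carbon in the vent filter on the bench: press the two side tabs of its white cover together, lift the cover off and set it aside, take off the steel hold-down plate, and put the spent carbon disc from under it into the steel waste tray. Then stack all the fresh carbon discs lying on the bench flat and centred on the filter's round seat, lay the hold-down plate on top of them with its knob up, and snap the cover fully home again with both tabs sprung out. Leave the other things on the bench undisturbed.

Things in the scene. Friction and masses are not known exactly. Their poses are not given: they have to be found in the camera images.
- unit: the vent filter's base, fixed to the bench, grey box 120 (x) x 116 (y), flat deck 45 above the bench; round gauge and metal rating plate on its front (-x), two hose barbs at its back; origin at the centre of its underside. At the start the bench in front of it (0.39 to 0.48 m ahead of the robot, from 0.08 m right to 0.20 m left of its centre line) is empty
- seat (a point): centre of the top of the round steel seat (dia 42, 6 high) amid the deck, 51 above the bench; axes as the unit's. Also on the deck: at y = +-40 a catch (36 long in x, y 36.5 to 46.5, steep lead-in top reaching 18 above the deck, lip underside 7.5 above the deck); at x = +-46 a low round rib, 6 high, 34 long in y
- cover: loose white snap-fit cover, box-shaped cap 80 (x) x 54 (y) x 61 high, open below, inside 75 x 49 x 58 high, dark louvres on its roof, 0.15 kg; origin at the centre of its lower rim, z up. Starts latched on the unit, rim on the deck, x along the unit's x (half a turn fits too), with 1.5 to 3 mm play. Lowered with tabs held in and let go, or pressed down with 10 to 20 N, it latches
- tab_left (a joint): spring tab on the cover's +y side; value = how far it is pressed in, 0 (sprung out) to 0.005 m (at its stop); 1.8 N starts it, 7.8 N at the stop. Outer faces of the two tabs are 70 apart sprung out, 60 fully pressed; the hooks clear the catches when each is in by over 3 mm
- tab_right (a joint): the same on the cover's -y side. A ribbed grey tab is 30 wide (x) and reaches from 2.5 to 48 above the cover's rim; its foot carries a hook that sticks out 4 beyond its face, 3 to 6.5 above the rim
- tab_left_face (a point): middle of the outer face of the left tab, 31 above the cover's rim (press it 21 to 48 above the rim, clear of the catches)
- tab_right_face (a point): the same on the right tab
- plate: steel hold-down plate, a disc Ø 40, 4 thick, with small bores and a central knob Ø 12 standing 14 above it (18 high in all), 50 g; origin at the centre of its underside, z up through the knob. It starts on top of the spent disc under the cover
- spent: the spent disc: rigid black honeycomb activated-carbon disc, Ø 40, 8 thick, 20 g; origin at its centre (4 above what it lies on), z along its axis, both faces alike. It starts on the seat, under the hold-down plate and the cover
- fresh1: fresh disc 1 (two to four of the four are there): rigid black honeycomb activated-carbon disc, Ø 40, 8 thick, 20 g; origin at its centre (4 above what it lies on), z along its axis, both faces alike; lies flat on the bench at the start
- fresh2: fresh disc 2 (two to four of the four are there): rigid black honeycomb activated-carbon disc, Ø 40, 8 thick, 20 g; origin at its centre (4 above what it lies on), z along its axis, both faces alike; lies flat on the bench at the start
- fresh3: fresh disc 3 (two to four of the four are there): rigid black honeycomb activated-carbon disc, Ø 40, 8 thick, 20 g; origin at its centre (4 above what it lies on), z along its axis, both faces alike; lies flat on the bench at the start
- fresh4: fresh disc 4 (two to four of the four are there): rigid black honeycomb activated-carbon disc, Ø 40, 8 thick, 20 g; origin at its centre (4 above what it lies on), z along its axis, both faces alike; lies flat on the bench at the start
- tray: steel waste tray, open box 160 (x) x 130 (y) x 32 high, walls and floor 4, fixed to the bench; origin at the centre of its underside
- jar: bystander, leave alone: capped amber glass jar, Ø 40, 46 high; origin at the centre of its underside
- vial: bystander, leave alone: standing crimp-capped glass headspace vial, Ø 23, 74 high; origin at the centre of its underside
- reagent: bystander, leave alone: amber reagent bottle, Ø 56, 100 high; origin at the centre of its underside
- beaker: bystander, leave alone: glass beaker, Ø 70, 85 high; origin at the centre of its underside
- driver: bystander, leave alone: screwdriver with a black handle lying flat, 170 long; origin at the centre of its underside
- marker: bystander, leave alone: black marker pen lying flat, Ø 14, 110 long; origin at the centre of its underside
- vial_rack: bystander, leave alone: grey block rack with glass vials, 130 x 75, 78 high with its vials; origin at the centre of its underside
Things that resemble listed ones, but are neither listed nor needed, are in the scene too. What is shaped like the fresh4 but purple is not meant.

How it is judged:
By the outcome, as a careful person would: the job done as asked, in the order asked, and still so for the second after the job is handed in, with the robot touching nothing.
Of fresh1, fresh2, fresh3, fresh4 only 2 to 4 are there at a start; the rules pass over those that are not, and their reading is None.
At some moment in a run one of cover, spent may be knocked a few centimetres aside while the robot is not near it.
It also fails if it takes over 210 s, if anything falls off the work surface, if the arm or the gripper's body presses on something with over 40 N, if the wrist force passes 120 N, or if a joint passes its speed limit or range.

## Working session

There is one attempt and no reset: what is moved stays moved. The work goes in short steps, Python scripts to look and compute and a tool call to move; the robot and the scene stay as the last step left them, time stands still between calls to the robot, and variables do not carry over. Pictures are saved under pics/ and viewed, about 12 in all and at most 16, crops included, and the job is handed in when it is done.

Besides the shell and the picture viewer there is one more tool, called after ">>>" as name(argument=value, ...), one argument or row to a line, values as JSON. apply_moves: Moves the arm, as the interface text tells. Its arguments: {"type":"object","properties":{"steps":{"type":"array"},"claw":{"type":"number"},"squeeze":{"type":"number"}},"required":["steps"]}

```bash
ls; mkdir -p pics; cat > h.py <<'E'
import numpy as np, cv2
from workcell import bot, eyes
from scipy.spatial.transform import Rotation as R
def cam(n):
    c=eyes.calibration(n); K=np.array([[c['fx'],0,c['cx']],[0,c['fy'],c['cy']],[0,0,1.]])
    a=np.array(c['attitude']); M=a if a.shape==(3,3) else R.from_quat(a).as_matrix()
    return K,np.array(c['distortion'],float),np.array(c['eye']),M
def ray(cm,uv):
    K,d,e,M=cm; p=cv2.undistortPoints(np.array([[uv]],float),K,d)[0,0]
    v=M@np.array([p[0],p[1],1]); return e,v/np.linalg.norm(v)
def onz(cm,uv,z):
    e,v=ray(cm,uv); return e+v*(z-e[2])/v[2]
def proj(cm,P):
    K,d,e,M=cm; q=M.T@(np.array(P,float)-e); return cv2.projectPoints(q[None],np.zeros(3),np.zeros(3),K,d)[0].ravel()
def shot(n,f=None):
    c=cam(n); im=eyes.read_camera(n)
    if f: cv2.imwrite('pics/'+f,im[:,:,::-1])
    return c,im
E
python3 - <<'E'
from h import *
for n in('scene','side','wrist'):
    c,im=shot(n,n+'0.png'); print(n,c[0][0,0],c[1],c[2].round(3),c[3].round(3).tolist())
print(bot.state())
a=[cv2.imread(f'pics/{n}0.png') for n in('scene','side')]
E
```

```text
pics
scene 444.9827874859155 [-0.09073679  0.          0.          0.          0.        ] [ 1.024 -0.465  0.819] [[0.758, 0.475, -0.448], [0.653, -0.568, 0.502], [-0.016, -0.673, -0.74]]
side 405.5431635748985 [-0.0452468  0.         0.         0.         0.       ] [ 0.177 -0.685  0.582] [[0.872, -0.261, 0.414], [-0.49, -0.452, 0.746], [-0.008, -0.853, -0.522]]
wrist 345.68511056218784 [0.02799256 0.         0.         0.         0.        ] [0.55  0.068 0.373] [[1.0, -0.0, -0.001], [-0.001, -0.964, -0.265], [-0.001, 0.265, -0.964]]
{'time': 0.15, 'joint_pos': array([-1.34195174e-01,  3.26780112e-01, -1.93317106e-01,  1.05197166e+00,
        2.21404651e-05,  1.43658794e+00]), 'joint_vel': array([-0.00083625, -0.00216085,  0.00232904, -0.00023726,  0.00128002,
        0.00073427]), 'effort': array([ 1.04211274e-03, -4.43704247e+01,  2.62664723e+01,  1.04285317e-02,
       -1.23322516e-04, -3.51401161e-05]), 'ee_pos': array([5.49561365e-01, 8.06305471e-05, 2.07292267e-01]), 'tool_rot': array([ 7.07101972e-01,  7.07111304e-01, -3.76866383e-04, -5.12777901e-04]), 'force': array([-0.45417599, -0.60280483, -0.79822995]), 'ft_torque': array([-0.0105635 , -0.00011168, -0.09080162]), 'finger_gap': 0.08512189632328927}
```

View images.

View pics/scene0.png

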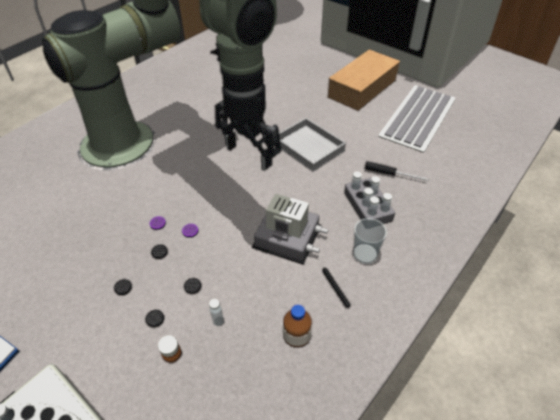

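View pics/side0.png

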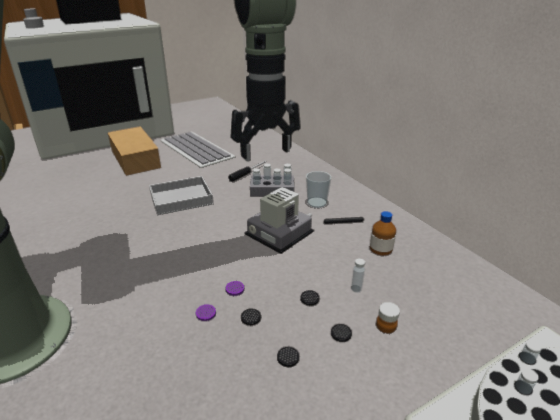

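```bash
cat > m.py <<'E'
from h import *
import sys
def discs(cm,im,z=0.004,thr=60,box=None):
    out=[]
    m=(im.max(2)<thr).astype(np.uint8)
    n,l,s,c=cv2.connectedComponentsWithStats(m)
    for i in range(1,n):
        if s[i,4]<40: continue
        out.append((c[i].round(1),s[i,4],s[i,2:4],onz(cm,c[i],z)))
    return out
if __name__=='__main__':
    for n in('scene','side'):
        cm=cam(n); im=cv2.imread(f'pics/{n}0.png')[:,:,::-1]
        print(n)
        for o in discs(cm,im,0.004,65):
            if .25<o[3][0]<.9 and -.5<o[3][1]<.4 and o[1]<1500: print(o[0],o[1],o[2],o[3][:2].round(4))
        hsv=cv2.cvtColor(np.ascontiguousarray(im),cv2.COLOR_RGB2HSV)
E
python3 m.py
python3 - <<'E'
from h import *
cs=cam('scene');cd=cam('side')
for nm,a,b,z in [('purple1',(158,223),(206,312),.008),('purple2',(190,230),(235,288),.008)]:
    print(nm,onz(cs,a,z)[:2].round(3),onz(cd,b,z)[:2].round(3))
a=cv2.imread('pics/scene0.png')[180:290,220:360];b=cv2.imread('pics/side0.png')[170:280,220:360]
w=cv2.imread('pics/wrist0.png')
o=np.zeros((600,800,3),np.uint8); o[:300,:382]=cv2.resize(a,(382,300),interpolation=2);o[300:,:382]=cv2.resize(b,(382,300),interpolation=2)
o[:313,382:]=cv2.resize(w,(418,313));cv2.imwrite('pics/z1.png',o)
E
```

```text
scene
[379.8 168.8] 219 [30 13] [0.6538 0.3902]
[353.8 204. ] 114 [19 29] [0.6723 0.2356]
[386.6 218.7] 49 [13  6] [0.7612 0.246 ]
[281.1 226.9] 117 [13 12] [0.5807 0.0612]
[312.6 236.8] 49 [ 8 12] [0.6569 0.0852]
[279.5 250.5] 573 [56 27] [0.6233 0.0047]
[159.  251.7] 148 [15 13] [ 0.4131 -0.1774]
[335.8 287.7] 188 [27 38] [0.78   0.0058]
[192.4 286.1] 166 [16 14] [ 0.5415 -0.1903]
[122.6 287.3] 180 [16 15] [ 0.4271 -0.2928]
[154.6 318.5] 188 [17 16] [ 0.5403 -0.2952]
side
[239.3 173.9] 162 [22 15] [0.6633 0.3952]
[260.5 191.2] 145 [24  8] [0.6674 0.2577]
[289.6 215.3] 134 [11 22] [0.6712 0.0989]
[343.2 220.5] 151 [40  6] [0.78   0.0062]
[281.  237.1] 789 [68 32] [0.5995 0.0229]
[309.6 298. ] 203 [18 15] [ 0.5403 -0.1911]
[250.5 316.8] 238 [20 17] [ 0.4129 -0.1775]
[340.8 332.7] 286 [21 18] [ 0.5389 -0.2956]
[287.7 356.7] 314 [22 20] [ 0.4263 -0.2931]
purple1 [ 0.346 -0.124] [ 0.342 -0.127]
purple2 [ 0.423 -0.089] [ 0.42  -0.093]
```

View pics/z1.png

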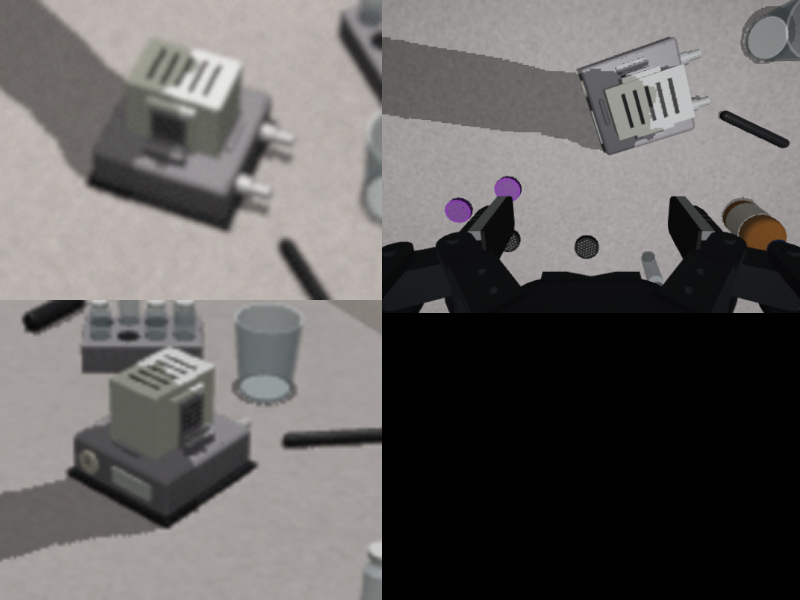

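```bash
cat > q.py <<'E'
from h import *
cm=cam('wrist')
f=560/418
P=[onz(cm,((x-382)*f,y*f),.106) for x,y in[(606,93),(682,66),(692,115),(617,139)]]
D=[onz(cm,((x-382)*f,y*f),.045) for x,y in[(579,69),(676,38),(697,118),(606,151)]]
for Q in(P,D):
    Q=np.array(Q); print(Q[:,:2].round(4).tolist(),Q.mean(0).round(4)); 
    for i in range(4): d=Q[(i+1)%4]-Q[i]; print(np.linalg.norm(d).round(4),np.degrees(np.arctan2(d[1],d[0])).round(1))
cs=cam('scene');cd=cam('side')
print('tray',[onz(cs,p,.032)[:2].round(3).tolist() for p in[(277,139),(308,121),(346,147),(315,167)]])
print('tray',[onz(cd,p,.032)[:2].round(3).tolist() for p in[(150,191),(208,178),(213,197),(155,212)]])
for n,a,b,z in[('vial',(215,301),(359,263),.074),('jar',(168,344),(389,311),.046),('reag',(298,312),(386,216),.1),('beaker',(369,228),(318,178),.085)]: print(n,onz(cs,a,z)[:2].round(3),onz(cd,b,z)[:2].round(3))
E
python3 q.py
```

```text
[[0.5652, 0.0604], [0.6388, 0.0856], [0.6536, 0.0383], [0.5776, 0.0134]] [0.6088 0.0494 0.106 ]
0.0777 18.9
0.0496 -72.7
0.08 -161.8
0.0486 104.7
[[0.5357, 0.0866], [0.649, 0.1202], [0.6838, 0.0277], [0.5698, -0.0152]] [0.6096 0.0548 0.045 ]
0.1181 16.5
0.0989 -69.4
0.1218 -159.4
0.1074 108.5
tray [[0.38, 0.283], [0.395, 0.405], [0.548, 0.378], [0.532, 0.257]]
tray [[0.371, 0.373], [0.546, 0.366], [0.514, 0.249], [0.351, 0.251]]
vial [ 0.641 -0.209] [ 0.637 -0.218]
jar [ 0.626 -0.322] [ 0.62  -0.327]
reag [ 0.786 -0.136] [ 0.775 -0.142]
beaker [0.772 0.128] [0.769 0.114]
```

>>> apply_moves(
  steps=[
    [10, 12, 0, 0.15],
    [20, 24, 0, 0.3],
    [30, 36, 0, 0.45],
    [40, 48, 0, 0.6],
    [50, 60, 0, 0.75],
  ],
)

```text
time: 0.65
ee_pos: [0.6097, 0.0505, 0.2068]
tool_rot: [0.918, 0.396, -0.001, -0.0]
force: [0.1, -0.5, 0.0]
finger_gap: 0.0852
```

>>> apply_moves(
  steps=[
    [0, 0, 0, 0.13],
    [0, 0, 0, 0.26],
    [0, 0, 0, 0.39],
    [0, 0, 0, 0.507],
    [0, 0, 0, 0.507],
  ],
)

```text
time: 1.15
ee_pos: [0.6095, 0.0505, 0.2064]
tool_rot: [0.988, 0.153, -0.001, -0.0]
force: [0.5, 0.0, -0.0]
finger_gap: 0.0853
```

```bash
cat >> h.py <<'E'
def pose():
    s=bot.state(); M=R.from_quat(s['tool_rot']).as_matrix(); return np.array(s['ee_pos']),M,s
def go(x,y,z,yaw=None):
    "tool shift mm + turn to reach world point; yaw = wanted world angle (deg) of tool y"
    p,M,s=pose(); d=M.T@(np.array([x,y,z])-p)*1000
    cur=np.degrees(np.arctan2(M[1,1],M[0,1])); t=0
    if yaw is not None: t=-((yaw-cur+90)%180-90)
    print('go',d.round(1),'turn',np.radians(t).round(3),'curyaw',cur.round(2),'j6',s['joint_pos'][5].round(2),'t',s['time'])
E
python3 - <<'E'
from h import *
p,M,s=pose(); print(p.round(4),M.round(3).tolist(),s['joint_pos'].round(2))
shot('wrist','w2.png')
E
```

```text
[0.6095 0.0505 0.2064] [[0.953, 0.303, -0.003], [0.303, -0.953, 0.0], [-0.003, -0.001, -1.0]] [-0.04  0.44 -0.02  1.11  0.    2.8 ]
```

View pics/w2.png

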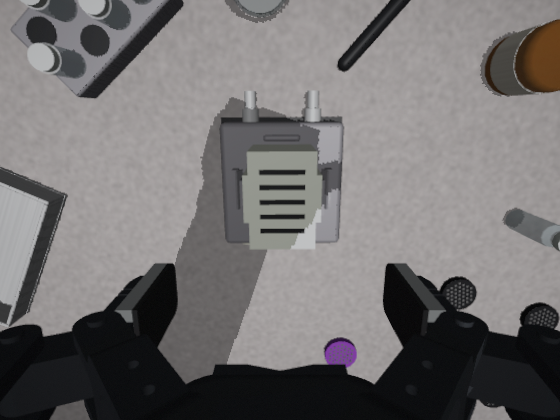

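```bash
cat > q.py <<'E'
from h import *
cm=cam('wrist')
P=[onz(cm,p,.106) for p in[(248,151),(317,150),(317,248),(249,249)]]
D=[onz(cm,p,.045) for p in[(221,121),(342,121),(339,243),(227,243)]]
for Q in(P,D):
    Q=np.array(Q); print(Q[:,:2].round(4).tolist(),Q.mean(0).round(4)); 
    for i in range(4): d=Q[(i+1)%4]-Q[i]; print(np.linalg.norm(d).round(4),np.degrees(np.arctan2(d[1],d[0])).round(1))
E
python3 q.py; python3 -c "
from h import *
go(.61,.05,.13,-72)"
```

```text
[[0.6403, 0.0868], [0.6571, 0.037], [0.5815, 0.0104], [0.5635, 0.0635]] [0.6106 0.0494 0.106 ]
0.0526 -71.4
0.0801 -160.6
0.0561 108.7
0.0803 16.9
[[0.6509, 0.1215], [0.6847, 0.016], [0.572, -0.023], [0.5375, 0.0846]] [0.6113 0.0498 0.045 ]
0.1107 -72.3
0.1192 -160.9
0.113 107.8
0.1193 18.0
go [ 0.5  0.7 76.5] turn -0.004 curyaw -72.24 j6 2.79 t 1.2
```

>>> apply_moves(
  steps=[
    [1, 1, 35, -0.009],
    [1, 1, 70, -0.009],
    [1, 1, 105, -0.009],
    [1, 1, 130, -0.009],
    [1, 1, 138, -0.009],
  ],
)

```text
time: 1.7
ee_pos: [0.6078, 0.0499, 0.0653]
tool_rot: [0.987, 0.16, -0.004, -0.001]
force: [-1.1, -0.1, -0.2]
finger_gap: 0.0852
```

>>> apply_moves(
  steps=[
    [0, 0, 0, 0],
    [0, 0, 0, 0],
    [0, 0, 0, 0],
    [0, 0, 0, 0],
    [0, 0, 0, 0],
  ],
  claw=0.5,
  squeeze=30,
)

```text
time: 2.2
ee_pos: [0.6089, 0.05, 0.0667]
tool_rot: [0.987, 0.16, -0.003, -0.001]
force: [-0.3, 0.9, 4.0]
finger_gap: 0.0532
```

>>> apply_moves(
  steps=[
    [0, 0, 0, 0],
    [0, 0, 0, 0],
    [0, 0, 0, 0],
    [0, 0, 0, 0],
    [0, 0, 0, 0],
  ],
)

```text
time: 2.7
ee_pos: [0.6089, 0.05, 0.0667]
tool_rot: [0.987, 0.16, -0.003, -0.001]
force: [-1.0, 1.0, 1.2]
finger_gap: 0.0532
```

```bash
python3 - <<'E'
from h import *
c,w=shot('wrist'); c,s=shot('side')
o=np.zeros((420,800,3),np.uint8); o[:,:400]=cv2.resize(w[120:,80:480],(400,420)); o[:,400:]=cv2.resize(s[130:270,200:333],(400,420),interpolation=2)
cv2.imwrite('pics/z3.png',o[:,:,::-1])
E
```

```text
(no output)
```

View pics/z3.png

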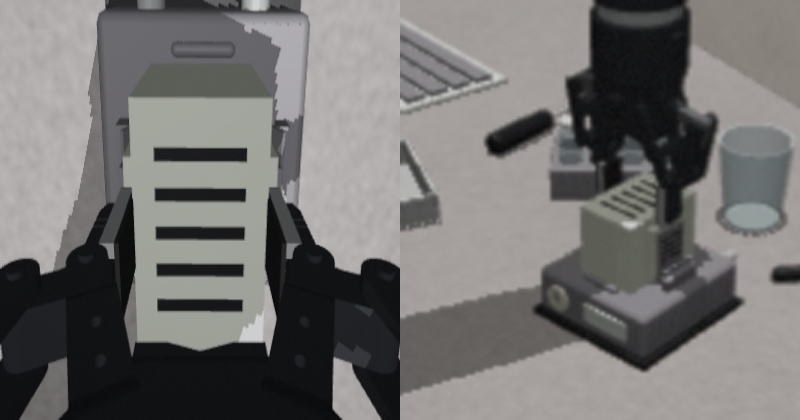

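```bash
python3 - <<'E'
from h import *
cm=cam('wrist');p,M,s=pose();print(p,s['finger_gap'])
c=np.array([.6110,.0495]);a=np.radians(18.3);ux=np.array([np.cos(a),np.sin(a)]);uy=np.array([-ux[1],ux[0]])
f=lambda x,y,z:proj(cm,[*(c+x*ux+y*uy),z])
def sh(q): return [round(q[0]-80),round((q[1]-120)*1.4)]
for n,q in {'tabL top corners':[(15,.03,.093),(-15,.03,.093)],'tabLface':[(15,.03,.076),(-15,.03,.076)],'roof':[(40,.027,.106),(-40,.027,.106)]}.items():
    print(n,[sh(f(x/1000,y,z)) for x,y,z in q],[sh(f(x/1000,-y,z)) for x,y,z in q])
for z in(0,.01,.02,.03,.04): print('finger back',z,[sh(proj(cm,p+M@np.array([x,-.0266,-z]))) for x in(-.011,.011)])
E
```

```text
[0.60885903 0.04996101 0.06668467] 0.05282563679021118
tabL top corners [[134, 166], [137, 253]] [[274, 166], [270, 254]]
tabLface [[140, 148], [143, 228]] [[267, 148], [263, 228]]
roof [[132, 95], [141, 348]] [[277, 95], [266, 348]]
finger back 0 [[150, 211], [149, 155]]
finger back 0.01 [[147, 224], [146, 165]]
finger back 0.02 [[144, 237], [142, 176]]
finger back 0.03 [[141, 253], [138, 188]]
finger back 0.04 [[136, 271], [134, 202]]
```

```bash
python3 - <<'E'
from h import *
cm=cam('wrist');p,M,s=pose()
for z in(0,.013,.02,.03,.04,.05): print('open back',z,[proj(cm,p+M@np.array([x,-.0426,-z])).round() for x in(-.011,.011)])
im=cv2.imread('pics/z3.png')
c,w=shot('wrist'); cv2.imwrite('pics/z4.png',cv2.resize(w[200:400,130:430],(750,500),interpolation=2)[:,:,::-1])
E
```

```text
open back 0 [array([200., 271.]), array([197., 231.])]
open back 0.013 [array([193., 283.]), array([190., 240.])]
open back 0.02 [array([190., 290.]), array([186., 246.])]
open back 0.03 [array([184., 301.]), array([180., 254.])]
open back 0.04 [array([177., 314.]), array([173., 264.])]
open back 0.05 [array([170., 328.]), array([165., 276.])]
```

View pics/z4.png

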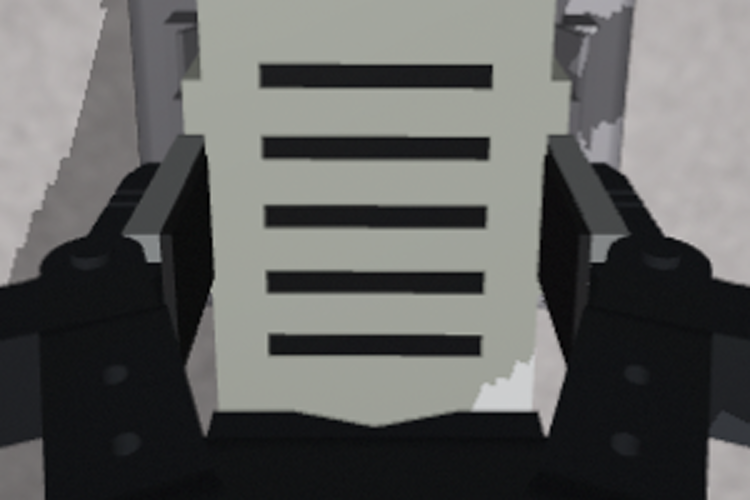

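```bash
python3 - <<'E'
from h import *
cm=cam('side');p,M,s=pose()
for b in(0,.01,.02,.03,.04): print(b,[proj(cm,p+M@np.array([x,.03,-b])).round(1) for x in(-.011,.011)])
c,w=shot('side'); x=cv2.resize(w[170:250,240:340],(800,640),interpolation=2)[:600]
cv2.imwrite('pics/z5.png',x[:,:,::-1])
E
```

```text
0 [array([285.2, 215.6]), array([291.1, 212.1])]
0.01 [array([285.3, 212.1]), array([291.2, 208.6])]
0.02 [array([285.3, 208.5]), array([291.3, 205. ])]
0.03 [array([285.4, 204.8]), array([291.4, 201.4])]
0.04 [array([285.5, 201.2]), array([291.5, 197.7])]
```

View pics/z5.png

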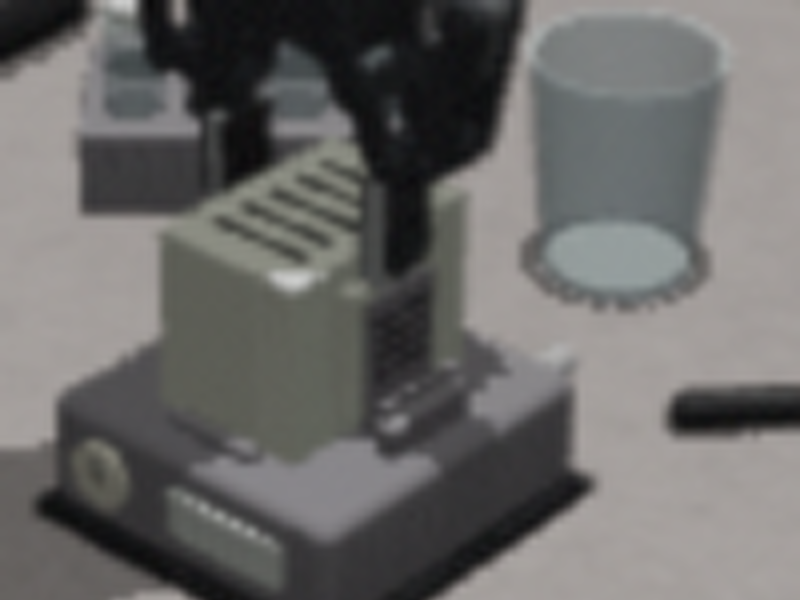

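>>> apply_moves(
  steps=[
    [0, 0, 0, 0],
    [0, 0, 0, 0],
    [0, 0, 0, 0],
    [0, 0, 0, 0],
  ],
  claw=0,
)

```text
time: 3.3
ee_pos: [0.6089, 0.0499, 0.0667]
tool_rot: [0.987, 0.16, -0.003, -0.001]
force: [-0.1, 0.3, 0.5]
finger_gap: 0.0854
```

>>> apply_moves(
  steps=[
    [2, 0, 2, 0],
    [2, 0, 4, 0],
  ],
)

```text
time: 3.5
ee_pos: [0.6111, 0.0506, 0.0626]
tool_rot: [0.987, 0.16, -0.003, -0.001]
force: [-0.4, -0.1, 0.4]
finger_gap: 0.0856
```

>>> apply_moves(
  steps=[
    [0, 0, 2, 0],
    [0, 0, 4, 0],
  ],
)

```text
time: 3.7
ee_pos: [0.611, 0.0506, 0.0582]
tool_rot: [0.987, 0.16, -0.003, -0.001]
force: [0.3, 0.4, 0.2]
finger_gap: 0.0854
```

>>> apply_moves(
  steps=[
    [0, 0, 4, 0],
    [0, 0, 8, 0],
  ],
)

```text
time: 3.9
ee_pos: [0.6109, 0.0506, 0.0498]
tool_rot: [0.987, 0.16, -0.003, -0.001]
force: [-0.5, 0.3, 0.4]
finger_gap: 0.0856
```

>>> apply_moves(
  steps=[
    [0, 0, 0, 0],
    [0, 0, 0, 0],
    [0, 0, 0, 0],
    [0, 0, 0, 0],
    [0, 0, 0, 0],
  ],
  claw=0.5,
)

```text
time: 4.4
ee_pos: [0.6111, 0.0507, 0.0512]
tool_rot: [0.987, 0.16, -0.002, -0.001]
force: [-3.2, -0.5, 8.4]
finger_gap: 0.0571
```

>>> apply_moves(
  steps=[
    [0, 0, 0, 0],
    [0, 0, 0, 0],
    [0, 0, 0, 0],
  ],
)

```text
time: 4.7
ee_pos: [0.6112, 0.0507, 0.0514]
tool_rot: [0.987, 0.16, -0.002, -0.001]
force: [-1.9, 0.5, 3.1]
finger_gap: 0.0564
```

>>> apply_moves(
  steps=[
    [0, 0, -2, 0],
    [0, 0, -5, 0],
    [0, 0, -9, 0],
    [0, 0, -14, 0],
    [0, 0, -20, 0],
  ],
)

```text
time: 5.2
ee_pos: [0.6113, 0.0507, 0.0718]
tool_rot: [0.987, 0.16, -0.002, -0.001]
force: [-0.0, 0.1, -1.8]
finger_gap: 0.0569
```

```bash
python3 - <<'E'
from h import *
c,w=shot('side'); x=cv2.resize(w[150:250,230:350],(600,500),interpolation=2)
cv2.imwrite('pics/z6.png',x[:,:,::-1])
E
```

```text
(no output)
```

View pics/z6.png

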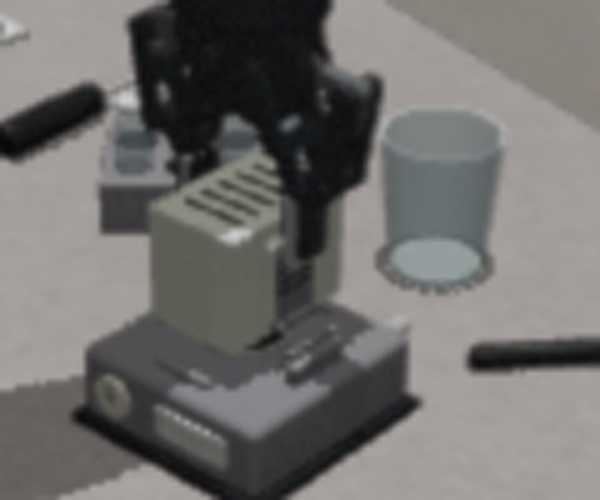

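>>> apply_moves(
  steps=[
    [0, 0, -25, 0],
    [0, 0, -50, 0],
    [-40, -24, -50, 0],
    [-78, -47, -50, 0],
    [-116, -70, -50, 0],
  ],
)

```text
time: 5.75
ee_pos: [0.4788, 0.0807, 0.1237]
tool_rot: [0.987, 0.16, -0.001, -0.0]
force: [-0.3, 0.1, -1.3]
finger_gap: 0.0567
```

>>> apply_moves(
  steps=[
    [-38, -23, 0, 0],
    [-38, -23, 0, 0],
    [-38, -23, 40, 0],
    [-38, -23, 75, 0],
    [-38, -23, 100, 0],
  ],
)

```text
time: 6.25
ee_pos: [0.4354, 0.0906, 0.0228]
tool_rot: [0.987, 0.16, -0.001, -0.0]
force: [-0.1, -0.1, -0.8]
finger_gap: 0.0563
```

```bash
python3 -c "
from h import *
go(.435,.09,.0065,-71.7); print(bot.state()['force'])"
```

```text
go [-0.5  0.4 16.3] turn 0.001 curyaw -71.62 j6 2.86 t 6.25
[-0.10294568 -0.08144685 -0.8059075 ]
```

>>> apply_moves(
  steps=[
    [0, 0, 6, 0],
    [0, 0, 11, 0],
    [0, 0, 14, 0],
    [0, 0, 16, 0],
    [0, 0, 16, 0],
  ],
)

```text
time: 6.75
ee_pos: [0.4361, 0.0906, 0.0074]
tool_rot: [0.987, 0.16, -0.0, -0.0]
force: [-0.3, -0.1, -1.0]
finger_gap: 0.0566
```

>>> apply_moves(
  steps=[
    [0, 0, 0, 0],
    [0, 0, 0, 0],
    [0, 0, 0, 0],
    [0, 0, 0, 0],
    [0, 0, 0, 0],
  ],
  claw=0,
)

```text
time: 7.25
ee_pos: [0.4362, 0.0906, 0.0075]
tool_rot: [0.987, 0.16, 0.0, -0.0]
force: [-0.6, -0.0, -0.2]
finger_gap: 0.0853
```

>>> apply_moves(
  steps=[
    [0, 0, -30, 0],
    [0, 0, -70, 0],
    [0, 0, -115, 0],
    [0, 0, -160, 0],
    [0, 0, -190, 0],
  ],
)

```text
time: 7.75
ee_pos: [0.4372, 0.0906, 0.2007]
tool_rot: [0.987, 0.16, 0.002, -0.0]
force: [0.6, 0.6, -0.7]
finger_gap: 0.0853
```

```bash
python3 -c "
from h import *
go(.59,.043,.2,-71.7); print(bot.state()['force'])"
```

```text
go [130.   93.3   1.2] turn 0.002 curyaw -71.61 j6 2.86 t 7.75
[ 0.56633972  0.56869779 -0.67587439]
```

>>> apply_moves(
  steps=[
    [38, 23, 0, 0],
    [76, 46, 0, 0],
    [114, 70, 0, 0],
    [152, 93, 0, 0],
    [152, 93, 30, 0],
  ],
  claw=0.65,
)

```text
time: 8.25
ee_pos: [0.6204, 0.0484, 0.1749]
tool_rot: [0.987, 0.159, 0.008, 0.002]
force: [-0.4, -0.0, -0.0]
finger_gap: 0.0299
```

>>> apply_moves(
  steps=[
    [0, 0, 10, 0],
    [0, 0, 10, 0],
  ],
)

```text
time: 8.45
ee_pos: [0.6193, 0.0483, 0.1631]
tool_rot: [0.987, 0.159, 0.007, 0.001]
force: [-0.6, 0.2, -0.7]
finger_gap: 0.0303
```

```bash
python3 - <<'E'
from h import *
cm,w=shot('wrist'); cv2.imwrite('pics/w7.png',w[:,:,::-1])
p,M,s=pose(); print(p.round(4),s['finger_gap'])
g=s['finger_gap']/2
for b in(0,.01,.02,.03,.04): print(b,[proj(cm,p+M@np.array([x,-g,-b])).round() for x in(-.011,.011)],[proj(cm,p+M@np.array([x,g,-b])).round() for x in(-.011,.011)])
print('knob expected',proj(cm,[.611,.0497,.077]))
E
```

```text
[0.6194 0.0485 0.1645] 0.02969393217848837
0 [array([252., 271.]), array([251., 231.])] [array([309., 271.]), array([310., 231.])]
0.01 [array([251., 280.]), array([249., 238.])] [array([311., 280.]), array([312., 238.])]
0.02 [array([249., 291.]), array([248., 246.])] [array([313., 291.]), array([314., 246.])]
0.03 [array([247., 302.]), array([245., 255.])] [array([315., 302.]), array([316., 255.])]
0.04 [array([244., 315.]), array([243., 265.])] [array([317., 315.]), array([319., 265.])]
knob expected [275.17366473 218.19909553]
```

View pics/w7.png

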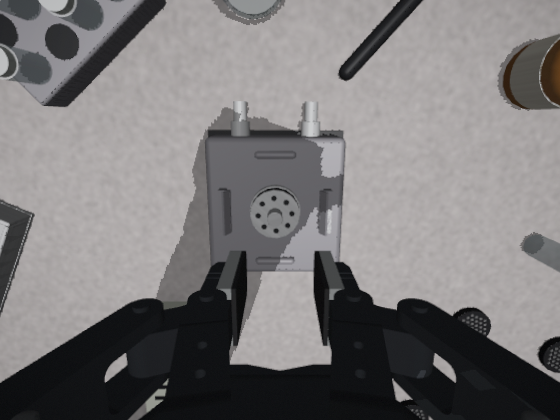

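```bash
python3 -c "
from h import *
go(.611,.0497,.08,-71.7);go(.611,.0497,.042,-71.7); print(pose()[1].round(3))
cm=cam('wrist');print(onz(cm,(274,213),.063),onz(cm,(275,216),.077))"
```

```text
go [-8.8 -4.2 84.3] turn -0.0 curyaw -71.72 j6 2.78 t 8.5
go [ -9.4  -4.4 122.3] turn -0.0 curyaw -71.72 j6 2.78 t 8.5
[[ 0.949  0.314  0.015]
 [ 0.314 -0.95  -0.   ]
 [ 0.014  0.005 -1.   ]]
[0.61085321 0.05092316 0.063     ] [0.61252993 0.05047064 0.077     ]
```

>>> apply_moves(
  steps=[
    [-8.5, -4.8, 30, 0],
    [-8.5, -4.8, 60, 0],
    [-8.5, -4.8, 85, 0],
    [-8.5, -4.8, 85, 0],
    [-8.5, -4.8, 85, 0],
  ],
)

```text
time: 9.0
ee_pos: [0.6111, 0.0506, 0.0808]
tool_rot: [0.987, 0.159, 0.008, 0.001]
force: [-0.8, 0.2, 0.2]
finger_gap: 0.03
```

>>> apply_moves(
  steps=[
    [0, 0, 15, 0],
    [0, 0, 28, 0],
    [0, 0, 37, 0],
    [0, 0, 37, 0],
  ],
)

```text
time: 9.4
ee_pos: [0.6103, 0.0506, 0.042]
tool_rot: [0.987, 0.159, 0.006, 0.001]
force: [-0.5, 0.9, 0.0]
finger_gap: 0.0298
```

>>> apply_moves(
  steps=[
    [0, 0, 0, 0],
    [0, 0, 0, 0],
    [0, 0, 0, 0],
    [0, 0, 0, 0],
  ],
  claw=1,
)

```text
time: 9.8
ee_pos: [0.6105, 0.0506, 0.0423]
tool_rot: [0.987, 0.159, 0.006, 0.001]
force: [0.3, 1.3, -0.7]
finger_gap: 0.01
```

>>> apply_moves(
  steps=[
    [0, 0, -15, 0],
    [0, 0, -40, 0],
    [-20, 3, -60, 0],
    [-60, 8, -60, 0],
    [-60, 8, -60, 0],
  ],
)

```text
time: 10.3
ee_pos: [0.5497, 0.0234, 0.1012]
tool_rot: [0.987, 0.158, 0.004, 0.001]
force: [-0.9, 0.2, 0.3]
finger_gap: 0.01
```

>>> apply_moves(
  steps=[
    [-45, 5, 0, 0],
    [-90, 10, 0, 0],
    [-116, 13, 0, 0],
    [-116, 13, 0, 0],
    [-116, 13, 0, 0],
  ],
)

```text
time: 10.8
ee_pos: [0.4444, -0.0255, 0.101]
tool_rot: [0.987, 0.158, 0.004, 0.001]
force: [0.4, -0.3, -0.1]
finger_gap: 0.01
```

```bash
python3 -c "
from h import *
go(.45,-.025,-.0165,-71.7);s=bot.state();print(s['force'],s['finger_gap'])"
```

```text
go [  4.5   0.9 117.5] turn -0.002 curyaw -71.84 j6 2.6 t 10.8
[ 0.42687567 -0.25473409 -0.13137264] 0.01001900771747211
```

```bash
python3 - <<'E'
from h import *
c,s=shot('side'); c,w=shot('wrist')
o=np.zeros((400,800,3),np.uint8);o[:,:400]=cv2.resize(s[170:310,180:320],(400,400),interpolation=2);o[:,400:]=w[20:420,80:480]
cv2.imwrite('pics/z8.png',o[:,:,::-1])
E
```

```text
(no output)
```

View pics/z8.png

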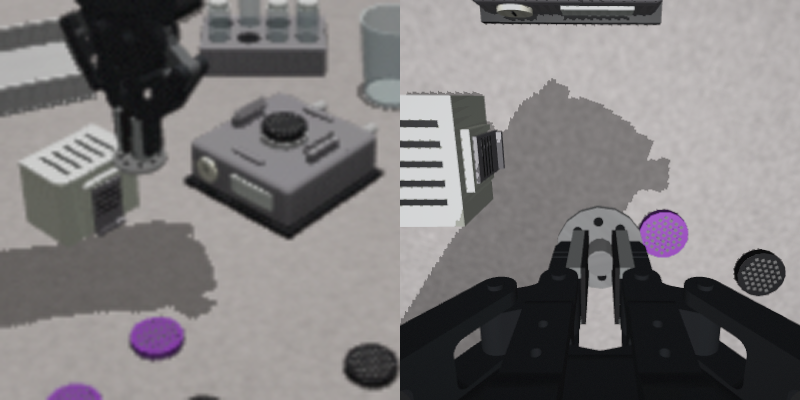

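>>> apply_moves(
  steps=[
    [4, 1, 35, 0],
    [4, 1, 70, 0],
    [4, 1, 95, 0],
    [4, 1, 105, 0],
    [4, 1, 105, 0],
  ],
)

```text
time: 11.4
ee_pos: [0.4501, -0.0245, -0.0052]
tool_rot: [0.987, 0.159, 0.003, 0.001]
force: [-0.0, -0.1, -0.5]
finger_gap: 0.0105
```

>>> apply_moves(
  steps=[
    [0, 0, 5, 0],
    [0, 0, 9, 0],
    [0, 0, 12, 0],
    [0, 0, 12, 0],
  ],
)

```text
time: 11.8
ee_pos: [0.4504, -0.0246, -0.0171]
tool_rot: [0.987, 0.159, 0.004, 0.001]
force: [0.3, 0.2, 0.4]
finger_gap: 0.0102
```

>>> apply_moves(
  steps=[
    [0, 0, 0, 0],
    [0, 0, 0, 0],
    [0, 0, 0, 0],
  ],
  claw=0.65,
)

```text
time: 12.1
ee_pos: [0.4507, -0.0246, -0.0168]
tool_rot: [0.987, 0.159, 0.004, 0.001]
force: [0.3, 0.7, 0.8]
finger_gap: 0.0298
```

>>> apply_moves(
  steps=[
    [0, 0, -20, 0],
    [0, 0, -60, 0],
    [0, 0, -100, 0],
    [0, 0, -140, 0],
    [0, 0, -140, 0],
  ],
)

```text
time: 12.6
ee_pos: [0.4534, -0.0254, 0.1283]
tool_rot: [0.987, 0.159, 0.008, 0.003]
force: [0.6, -0.4, 0.6]
finger_gap: 0.0295
```

>>> apply_moves(
  steps=[
    [40, -5, 0, -0.14],
    [80, -10, 0, -0.28],
    [120, -15, 0, -0.42],
    [160, -20, 0, -0.56],
    [176, -21, 0, -0.7],
  ],
  claw=0.35,
)

```text
time: 13.1
ee_pos: [0.6166, 0.0513, 0.1302]
tool_rot: [0.871, 0.491, 0.008, 0.005]
force: [-0.6, -0.2, 0.7]
finger_gap: 0.0554
```

>>> apply_moves(
  steps=[
    [0, 0, 0, -0.14],
    [0, 0, 0, -0.28],
    [0, 0, 0, -0.42],
    [0, 0, 0, -0.56],
    [0, 0, 0, -0.7],
  ],
)

```text
time: 13.6
ee_pos: [0.6161, 0.0513, 0.1293]
tool_rot: [0.648, 0.762, 0.005, 0.007]
force: [0.1, 0.4, -0.1]
finger_gap: 0.0554
```

```bash
python3 - <<'E'
from h import *
go(.6112,.0503,.08,18.3);p,M,s=pose();print(p.round(4),M[:,2].round(4),s['finger_gap'])
cm,w=shot('wrist'); cv2.imwrite('pics/w9.png',w[:,:,::-1])
print(proj(cm,[.6112,.0503,.059]))
m=(w.max(2)<62).astype(np.uint8);n,l,st,c=cv2.connectedComponentsWithStats(m)
for i in range(1,n):
  if st[i,4]>150: print(st[i],c[i].round(1),onz(cm,c[i],.059)[:2].round(4))
E
```

```text
go [-0.  -5.8 49.2] turn -0.158 curyaw 9.25 j6 1.37 t 13.6
[0.6161 0.0513 0.1293] [ 0.0173 -0.0018 -0.9998] 0.05543497757676721
[270.13751132 213.14201263]
[ 417    0   68   48 1356] [452.   21.9] [0.7026 0.1882]
[ 31  76  25  59 331] [ 42.9 104.8] [0.4573 0.099 ]
[ 11  79  26  59 335] [ 23.7 107.2] [0.4457 0.0955]
[  0  91  19  50 248] [  7.8 117.5] [0.4357 0.0874]
[ 180  111  156   31 1022] [258.  125.7] [0.594  0.1087]
[ 241  185   55   54 1955] [268.3 211.6] [0.6098 0.0512]
[ 399  236   96   68 1573] [446.2 269.7] [0.7477 0.0272]
[    0   255   560   165 49001] [279.8 364.4] [ 0.6383 -0.0739]
```

>>> apply_moves(
  steps=[
    [0, -3, 10, -0.08],
    [0, -5.6, 30, -0.158],
    [0, -5.6, 50, -0.158],
    [0, -5.6, 50, -0.158],
    [0, -5.6, 50, -0.158],
  ],
)

```text
time: 14.15
ee_pos: [0.6109, 0.0503, 0.0789]
tool_rot: [0.585, 0.811, 0.004, 0.007]
force: [-0.7, -0.1, 0.0]
finger_gap: 0.0556
```

```bash
python3 - <<'E'
from h import *
go(.6105,.0508,.029,18.3);p,M,s=pose();print(p.round(4),M[:,2].round(4),s['finger_gap'])
E
```

```text
go [ 0.9 -1.  49.9] turn 0.002 curyaw 18.42 j6 1.21 t 14.15
[0.6109 0.0503 0.0789] [ 0.016  -0.0017 -0.9999] 0.05557400437791997
```

>>> apply_moves(
  steps=[
    [0.5, -0.5, 15, 0],
    [0.5, -0.5, 30, 0],
    [0.5, -0.5, 42, 0],
    [0.5, -0.5, 46, 0],
    [0.5, -0.5, 46, 0],
  ],
)

```text
time: 14.65
ee_pos: [0.6109, 0.0505, 0.0327]
tool_rot: [0.585, 0.811, 0.004, 0.007]
force: [-0.7, 0.8, 0.3]
finger_gap: 0.0556
```

>>> apply_moves(
  steps=[
    [0, 0, 2, 0],
    [0, 0, 4, 0],
    [0, 0, 4, 0],
  ],
)

```text
time: 14.95
ee_pos: [0.6111, 0.0505, 0.0289]
tool_rot: [0.585, 0.811, 0.004, 0.007]
force: [0.9, 1.2, -0.5]
finger_gap: 0.0552
```

>>> apply_moves(
  steps=[
    [0, 0, 0, 0],
    [0, 0, 0, 0],
    [0, 0, 0, 0],
    [0, 0, 0, 0],
  ],
  claw=0.7,
  squeeze=25,
)

```text
time: 15.35
ee_pos: [0.6114, 0.0505, 0.0294]
tool_rot: [0.585, 0.811, 0.004, 0.007]
force: [-1.1, -0.8, 4.0]
finger_gap: 0.0383
```

>>> apply_moves(
  steps=[
    [0, 0, -10, 0],
    [0, 0, -30, 0],
    [0, 0, -60, 0],
    [0, 0, -60, 0],
  ],
)

```text
time: 15.75
ee_pos: [0.6135, 0.0506, 0.0939]
tool_rot: [0.585, 0.811, 0.006, 0.01]
force: [0.4, -0.4, 0.5]
finger_gap: 0.0382
```

>>> apply_moves(
  steps=[
    [40, -8, 0, 0],
    [80, -16, 0, 0],
    [120, -25, 0, 0],
    [155, -32, 0, 0],
    [155, -32, 0, 0],
  ],
)

```text
time: 16.25
ee_pos: [0.5312, 0.1908, 0.0914]
tool_rot: [0.583, 0.813, 0.006, 0.009]
force: [0.2, -0.3, 0.0]
finger_gap: 0.0384
```

>>> apply_moves(
  steps=[
    [40, -8, 0, 0],
    [80, -16, 0, 0],
    [120, -25, 0, 0],
    [150, -32, 0, 0],
    [150, -32, 0, 0],
  ],
)

```text
time: 16.75
ee_pos: [0.4511, 0.3249, 0.0894]
tool_rot: [0.581, 0.814, 0.006, 0.008]
force: [0.7, 1.3, 0.2]
finger_gap: 0.0382
```

```bash
python3 - <<'E'
from h import *
p,M,s=pose();print(p.round(4),M[:,2].round(4),s['finger_gap'])
cm,w=shot('wrist'); c2,sd=shot('side')
o=np.zeros((420,800,3),np.uint8);o[:,:560]=w;o[:240,560:]=cv2.resize(sd[120:240,130:250],(240,240),interpolation=2)
cv2.imwrite('pics/z10.png',o[:,:,::-1])
E
```

```text
[0.4511 0.3249 0.0894] [ 2.040e-02 -3.000e-04 -9.998e-01] 0.03823865853153689
```

View pics/z10.png

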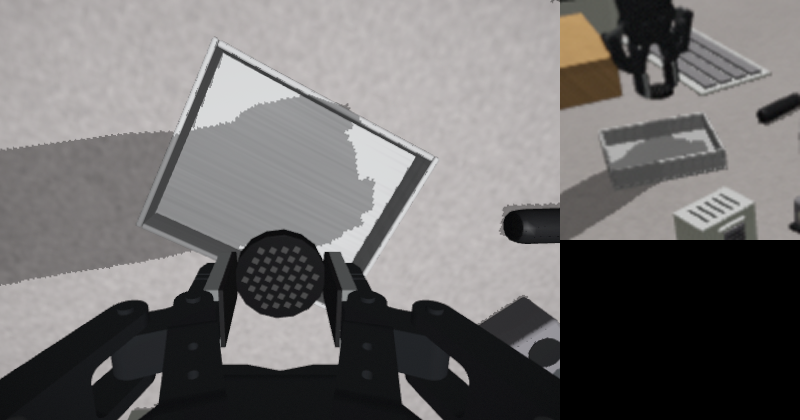

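```bash
python3 - <<'E'
from h import *
cm=cam('wrist')
P=np.array([onz(cm,q,.032) for q in[(216,38),(437,158),(140,225)]]);print(P.round(3),(P[1]+P[2])/2)
print(onz(cm,(285,165),.004))
c=(P[1]+P[2])/2
go(c[0],c[1],-.012,18.3)
E
```

```text
[[0.384 0.415 0.032]
 [0.538 0.393 0.032]
 [0.368 0.289 0.032]] [0.45285802 0.34103449 0.032     ]
[0.44888071 0.3542559  0.004     ]
go [ 18.4   3.9 101.4] turn 0.008 curyaw 18.77 j6 1.74 t 16.85
```

>>> apply_moves(
  steps=[
    [18, 4, 20, 0],
    [18, 4, 50, 0],
    [18, 4, 80, 0],
    [18, 4, 98, 0],
    [18, 4, 98, 0],
  ],
)

```text
time: 17.35
ee_pos: [0.452, 0.338, -0.0113]
tool_rot: [0.583, 0.812, 0.003, 0.008]
force: [-0.5, -0.5, 1.1]
finger_gap: 0.0382
```

>>> apply_moves(
  steps=[
    [0, 0, 2, 0],
    [0, 0, 2, 0],
    [0, 0, 2, 0],
    [0, 0, 2, 0],
  ],
  claw=0.35,
)

```text
time: 17.75
ee_pos: [0.4529, 0.3383, -0.0123]
tool_rot: [0.583, 0.812, 0.004, 0.009]
force: [0.4, -0.1, 0.0]
finger_gap: 0.0555
```

>>> apply_moves(
  steps=[
    [0, 0, -20, 0],
    [0, 0, -60, 0],
    [0, 0, -105, 0],
    [0, 0, -105, 0],
  ],
)

```text
time: 18.15
ee_pos: [0.4551, 0.3415, 0.0995]
tool_rot: [0.583, 0.812, 0.009, 0.011]
force: [1.1, 0.9, 0.8]
finger_gap: 0.0554
```

```bash
python3 - <<'E'
from h import *
p,M,s=pose();print(p.round(4),M[:,2].round(4),s['finger_gap'])
cm,w=shot('wrist','w11.png')
m=(w.max(2)<62).astype(np.uint8);n,l,st,c=cv2.connectedComponentsWithStats(m)
for i in range(1,n):
  if st[i,4]>150: print(st[i],c[i].round(1),onz(cm,c[i],.012)[:2].round(4))
go(.5405,-.191,.09,18.3)
go(.413,-.1775,.09,18.3)
E
```

```text
[0.4551 0.3415 0.0995] [ 0.0289  0.0022 -0.9996] 0.05543597547223142
[138 139  44  98 406] [157.7 193.2] [0.3692 0.3235]
[ 248  182   51   51 1795] [272.7 207.1] [0.4534 0.34  ]
[ 479  220   81   34 2482] [520.9 236.4] [0.6458 0.3779]
[    0   246   560   174 49935] [282.5 363.3] [0.5055 0.2094]
go [-531.4  -87.8    8.8] turn 0.006 curyaw 18.64 j6 1.77 t 18.2
go [-477.9 -204.3    5.5] turn 0.006 curyaw 18.64 j6 1.77 t 18.2
```

>>> apply_moves(
  steps=[
    [-40, -17, 0, 0],
    [-80, -34, 0, 0],
    [-120, -51, 0, 0],
    [-160, -68, 0, 0],
    [-190, -81, 0, 0],
  ],
)

```text
time: 18.7
ee_pos: [0.4362, 0.1325, 0.0955]
tool_rot: [0.584, 0.812, 0.007, 0.01]
force: [0.5, 0.0, -0.8]
finger_gap: 0.0556
```

>>> apply_moves(
  steps=[
    [-40, -17, 0, 0],
    [-80, -34, 0, 0],
    [-120, -51, 0, 0],
    [-160, -68, 0, 0],
    [-190, -81, 0, 0],
  ],
)

```text
time: 19.2
ee_pos: [0.4191, -0.0754, 0.0946]
tool_rot: [0.584, 0.812, 0.007, 0.01]
force: [0.4, -0.2, 0.8]
finger_gap: 0.0553
```

```bash
python3 - <<'E'
from h import *
p,M,s=pose();print(p.round(4),M[:,2].round(4),s['finger_gap'])
go(.413,-.1775,.09,18.3)
E
```

```text
[ 0.4191 -0.0754  0.0946] [ 2.370e-02 -5.000e-04 -9.997e-01] 0.05530449181374891
go [-94.9 -38.3   4.5] turn 0.004 curyaw 18.53 j6 0.89 t 19.2
```

>>> apply_moves(
  steps=[
    [-40, -16, 5, 0],
    [-75, -30, 20, 0],
    [-95, -38, 40, 0],
    [-95, -38, 40, 0],
    [-95, -38, 40, 0],
  ],
)

```text
time: 19.7
ee_pos: [0.413, -0.1768, 0.0537]
tool_rot: [0.585, 0.811, 0.007, 0.008]
force: [0.4, 0.7, 0.3]
finger_gap: 0.0553
```

```bash
cat > fd.py <<'E'
from h import *
import sys
x,y,z,zt=map(float,sys.argv[1:5])   # expected xy, height of top face, wanted TCP z
cm,w=shot('wrist'); u=proj(cm,[x,y,z])
m=(w.max(2)<70).astype(np.uint8); m=cv2.morphologyEx(m,cv2.MORPH_CLOSE,np.ones((5,5)))
n,l,st,c=cv2.connectedComponentsWithStats(m)
i=min(range(1,n),key=lambda i:np.hypot(*(c[i]-u))+1e3*(st[i,4]<300))
# top-face ring: outline rays are on the top face on its far side; fit by blob centre at mid height
b=onz(cm,c[i],z-.002); print('exp px',u.round(),'blob',c[i].round(1),st[i].tolist(),'world',b.round(4))
p,M,s=pose();print(p.round(4),M[:,2].round(4)); go(b[0],b[1],zt,18.3)
E
python3 fd.py .413 -.1775 .008 -.021
```

```text
exp px [277. 224.] blob [279.8 220.1] [250, 190, 61, 61, 2885] world [ 0.4142 -0.1748  0.006 ]
[ 0.4135 -0.1765  0.0542] [ 2.250e-02  8.000e-04 -9.997e-01]
go [ 1.9 -0.4 75.2] turn 0.004 curyaw 18.54 j6 0.67 t 19.75
```

>>> apply_moves(
  steps=[
    [0.5, 0, 25, 0],
    [0.5, -0.5, 45, 0],
    [0.5, -1, 60, 0],
    [0.5, -1, 68, 0],
    [0.5, -1, 68, 0],
  ],
)

```text
time: 20.25
ee_pos: [0.4136, -0.175, -0.0141]
tool_rot: [0.583, 0.812, 0.007, 0.008]
force: [0.6, 0.9, -0.8]
finger_gap: 0.0555
```

>>> apply_moves(
  steps=[
    [0, 0, 3, 0],
    [0, 0, 6, 0],
    [0, 0, 6, 0],
  ],
)

```text
time: 20.55
ee_pos: [0.414, -0.175, -0.0199]
tool_rot: [0.583, 0.812, 0.007, 0.008]
force: [0.3, -0.2, -0.4]
finger_gap: 0.0555
```

>>> apply_moves(
  steps=[
    [0, 0, 0, 0],
    [0, 0, 0, 0],
    [0, 0, 0, 0],
    [0, 0, 0, 0],
  ],
  claw=0.7,
)

```text
time: 20.95
ee_pos: [0.4142, -0.1752, -0.0193]
tool_rot: [0.583, 0.812, 0.007, 0.009]
force: [-1.5, 0.6, 4.6]
finger_gap: 0.0378
```

>>> apply_moves(
  steps=[
    [0, 0, -10, 0],
    [0, 0, -40, 0],
    [0, 0, -75, 0],
    [0, 0, -100, 0],
    [0, 0, -100, 0],
  ],
)

```text
time: 21.45
ee_pos: [0.4144, -0.177, 0.0845]
tool_rot: [0.583, 0.812, 0.007, 0.012]
force: [0.7, -0.1, -0.3]
finger_gap: 0.0374
```

```bash
python3 - <<'E'
from h import *
p,M,s=pose();print(p.round(4),M[:,2].round(4),s['finger_gap'])
go(.6112,.0505,.08,18.3)
E
```

```text
[ 0.4144 -0.177   0.0845] [ 0.0283 -0.0027 -0.9996] 0.037409537029745234
go [152.7 259.    9.5] turn 0.006 curyaw 18.65 j6 0.67 t 21.45
```

>>> apply_moves(
  steps=[
    [22, 37, 0, 0],
    [44, 74, 0, 0],
    [66, 111, 0, 0],
    [85, 145, 0, 0],
    [85, 145, 0, 0],
  ],
)

```text
time: 21.95
ee_pos: [0.5274, -0.0471, 0.0872]
tool_rot: [0.581, 0.814, 0.008, 0.013]
force: [-0.6, -0.9, -1.1]
finger_gap: 0.0377
```

>>> apply_moves(
  steps=[
    [22, 37, 0, 0],
    [44, 74, 0, 0],
    [62, 103, 0, 0],
    [67, 113, 0, 0],
    [67, 113, 0, 0],
  ],
)

```text
time: 22.45
ee_pos: [0.6124, 0.0533, 0.0889]
tool_rot: [0.581, 0.814, 0.008, 0.013]
force: [-0.2, -0.2, -0.2]
finger_gap: 0.0373
```

```bash
python3 - <<'E'
from h import *
p,M,s=pose();print(p.round(4),M[:,2].round(4),s['finger_gap'])
go(.6112,.0505,.032,18.3)
E
```

```text
[0.6124 0.0533 0.0889] [ 0.0297 -0.0021 -0.9996] 0.03727193394046664
go [-1.6 -3.6 56.9] turn 0.013 curyaw 19.03 j6 1.21 t 22.45
```

>>> apply_moves(
  steps=[
    [-1.6, -3.6, 0, 0.013],
    [-1.6, -3.6, 0, 0.013],
    [-1.6, -3.6, 20, 0.013],
    [-1.6, -3.6, 45, 0.013],
  ],
)

```text
time: 22.85
ee_pos: [0.6114, 0.049, 0.0449]
tool_rot: [0.587, 0.81, 0.009, 0.014]
force: [-0.5, -0.9, -0.0]
finger_gap: 0.0373
```

>>> apply_moves(
  steps=[
    [0, 0, 4, 0],
    [0, 0, 6, 0],
    [0, 0, 6, 0],
    [0, 0, 6, 0],
  ],
)

```text
time: 23.25
ee_pos: [0.6124, 0.0487, 0.0401]
tool_rot: [0.587, 0.81, 0.009, 0.015]
force: [0.4, -0.2, 0.3]
finger_gap: 0.0375
```

```bash
python3 - <<'E'
from h import *
p,M,s=pose();print(p.round(4),M[:,2].round(4),s['finger_gap'],s['force'])
go(.6112,.0505,.032,18.3)
E
```

```text
[0.6124 0.0487 0.0401] [ 0.0343 -0.0026 -0.9994] 0.037468866168701785 [ 0.35462785 -0.15631548  0.3006965 ]
go [ 2.2 -0.8  8.1] turn -0.003 curyaw 18.15 j6 1.21 t 23.25
```

>>> apply_moves(
  steps=[
    [1.8, -1, 4, 0],
    [1.8, -1, 7, 0],
    [1.8, -1, 7.3, 0],
    [1.8, -1, 7.3, 0],
  ],
)

```text
time: 23.65
ee_pos: [0.611, 0.0502, 0.0327]
tool_rot: [0.587, 0.81, 0.009, 0.015]
force: [-0.4, 0.3, -0.2]
finger_gap: 0.0376
```

```bash
python3 - <<'E'
from h import *
p,M,s=pose();print(p.round(4),M[:,2].round(4),s['finger_gap'],s['force'])
E
```

```text
[0.611  0.0502 0.0327] [ 0.034  -0.0026 -0.9994] 0.03758231439346591 [-0.42685977  0.2901353  -0.22609507]
```

>>> apply_moves(
  steps=[
    [0, 0, 0, 0],
    [0, 0, 0, 0],
    [0, 0, 0, 0],
  ],
  claw=0.35,
)

```text
time: 23.95
ee_pos: [0.611, 0.0502, 0.0327]
tool_rot: [0.587, 0.81, 0.009, 0.015]
force: [-0.6, -0.7, -0.2]
finger_gap: 0.0557
```

>>> apply_moves(
  steps=[
    [0, 0, -25, 0],
    [0, 0, -60, 0],
    [0, 0, -95, 0],
    [0, 0, -95, 0],
    [0, 0, -95, 0],
  ],
)

```text
time: 24.45
ee_pos: [0.6086, 0.0504, 0.1287]
tool_rot: [0.587, 0.81, 0.01, 0.016]
force: [-0.9, 0.9, -0.1]
finger_gap: 0.0553
```

>>> apply_moves(
  steps=[
    [-35, -24, -15, 0],
    [-75, -51, -30, 0],
    [-115, -78, -45, 0],
    [-115, -78, -45, 0],
    [-115, -78, -45, 0],
  ],
)

```text
time: 24.95
ee_pos: [0.5678, -0.0839, 0.1716]
tool_rot: [0.588, 0.809, 0.01, 0.015]
force: [-0.2, 0.3, -0.8]
finger_gap: 0.0555
```

>>> apply_moves(
  steps=[
    [-35, -24, -15, 0],
    [-70, -48, -25, 0],
    [-92, -64, -25, 0],
    [-92, -64, -25, 0],
    [-92, -64, -25, 0],
  ],
)

```text
time: 25.45
ee_pos: [0.5343, -0.1898, 0.1942]
tool_rot: [0.587, 0.809, 0.01, 0.013]
force: [0.0, 0.6, -0.5]
finger_gap: 0.0555
```

>>> apply_moves(
  steps=[
    [0, 0, 30, 0],
    [0, 0, 80, 0],
    [0, 0, 130, 0],
  ],
)

```text
time: 25.75
ee_pos: [0.5397, -0.1876, 0.063]
tool_rot: [0.586, 0.81, 0.01, 0.014]
force: [0.8, -0.3, 0.0]
finger_gap: 0.0556
```

>>> apply_moves(
  steps=[
    [0, 0, 0, 0],
    [0, 0, 0, 0],
  ],
)

```text
time: 25.95
ee_pos: [0.5392, -0.1853, 0.0623]
tool_rot: [0.585, 0.811, 0.01, 0.012]
force: [0.2, -0.3, 1.4]
finger_gap: 0.0557
```

```bash
python3 fd.py .5405 -.191 .008 -.021
```

```text
exp px [275. 227.] blob [278.7 222.9] [250, 194, 59, 58, 2650] world [ 0.542  -0.1879  0.006 ]
[ 0.5408 -0.1866  0.0642] [ 0.0355  0.     -0.9994]
go [-0.7 -2.2 85.2] turn 0.001 curyaw 18.35 j6 0.78 t 26.0
```

>>> apply_moves(
  steps=[
    [-2.5, -1, 30, 0],
    [-2.5, -2, 55, 0],
    [-2.5, -3, 75, 0],
    [-2.5, -3.3, 83, 0],
    [-2.5, -3.3, 83, 0],
  ],
)

```text
time: 26.5
ee_pos: [0.5425, -0.1902, -0.0176]
tool_rot: [0.585, 0.811, 0.011, 0.015]
force: [-0.5, -0.5, -0.1]
finger_gap: 0.0555
```

>>> apply_moves(
  steps=[
    [0, 0, 0, 0],
    [0, 0, 0, 0],
    [0, 0, 0, 0],
    [0, 0, 0, 0],
  ],
  claw=0.7,
)

```text
time: 26.9
ee_pos: [0.5423, -0.1919, -0.0151]
tool_rot: [0.585, 0.81, 0.009, 0.016]
force: [-6.0, -1.5, 11.4]
finger_gap: 0.0257
```

>>> apply_moves(
  steps=[
    [0, 0, -20, 0],
    [0, 0, -60, 0],
    [0, 0, -100, 0],
    [0, 0, -100, 0],
    [0, 0, -100, 0],
  ],
)

```text
time: 27.4
ee_pos: [0.5401, -0.1922, 0.087]
tool_rot: [0.585, 0.81, 0.009, 0.018]
force: [-0.2, -0.4, 0.3]
finger_gap: 0.0256
```

```bash
python3 - <<'E'
from h import *
p,M,s=pose();print(p.round(4),M[:,2].round(4),s['finger_gap'])
go(.612,.0503,.09,18.3)
E
```

```text
[ 0.5401 -0.1922  0.087 ] [ 0.0407 -0.0066 -0.9992] 0.025604506898112108
go [207.5 144.6  -1.7] turn 0.001 curyaw 18.34 j6 0.77 t 27.4
```

>>> apply_moves(
  steps=[
    [-8, 24, -15, 0],
    [-16, 48, -30, 0],
    [-24, 72, -30, 0],
    [-32, 95, -30, 0],
    [-32, 95, -30, 0],
  ],
  claw=0.35,
)

```text
time: 27.9
ee_pos: [0.641, -0.1922, 0.1197]
tool_rot: [0.585, 0.811, 0.009, 0.019]
force: [0.6, -0.5, 0.4]
finger_gap: 0.0556
```

>>> apply_moves(
  steps=[
    [0, 0, 0, 0],
    [0, 0, 0, 0],
  ],
)

```text
time: 28.1
ee_pos: [0.6395, -0.1918, 0.1183]
tool_rot: [0.585, 0.811, 0.009, 0.017]
force: [0.2, 0.3, 0.4]
finger_gap: 0.0558
```

>>> apply_moves(
  steps=[
    [15, -47, 0, 0],
    [30, -94, 0, 0],
    [30, -94, 0, 0],
  ],
)

```text
time: 28.4
ee_pos: [0.5294, -0.1892, 0.1107]
tool_rot: [0.586, 0.81, 0.008, 0.01]
force: [-0.2, -0.5, 0.4]
finger_gap: 0.0559
```

>>> apply_moves(
  steps=[
    [0, 0, 0, 0],
    [0, 0, 0, 0],
  ],
)

```text
time: 28.6
ee_pos: [0.5285, -0.189, 0.1107]
tool_rot: [0.586, 0.81, 0.007, 0.009]
force: [-0.8, -0.5, -0.2]
finger_gap: 0.0554
```

```bash
python3 fd.py .5405 -.191 .008 -.024
```

```text
exp px [289. 208.] blob [294.4 204.1] [271, 180, 48, 49, 1851] world [ 0.5438 -0.1873  0.006 ]
[ 0.5298 -0.1895  0.1111] [ 2.520e-02  6.000e-04 -9.997e-01]
go [ -1.4  10.7 135.4] turn -0.001 curyaw 18.23 j6 0.77 t 28.65
```

>>> apply_moves(
  steps=[
    [-9, 28, 0, 0],
    [-18, 56, 0, 0],
    [-27, 84, 0, 0],
    [-35, 105, 0, 0],
    [-35, 105, 0, 0],
  ],
)

```text
time: 29.15
ee_pos: [0.6446, -0.1902, 0.1139]
tool_rot: [0.585, 0.811, 0.008, 0.012]
force: [-0.3, -0.3, 0.6]
finger_gap: 0.0556
```

>>> apply_moves(
  steps=[
    [0, 0, 0, 0],
    [0, 0, 0, 0],
    [0, 0, 0, 0],
  ],
)

```text
time: 29.45
ee_pos: [0.6439, -0.1901, 0.1139]
tool_rot: [0.586, 0.811, 0.008, 0.012]
force: [-0.0, -0.6, -0.1]
finger_gap: 0.0556
```

>>> apply_moves(
  steps=[
    [15, -47, 0, 0],
    [30, -94, 0, 0],
    [30, -94, 0, 0],
  ],
)

```text
time: 29.75
ee_pos: [0.5346, -0.1879, 0.1081]
tool_rot: [0.587, 0.81, 0.007, 0.005]
force: [-0.4, -0.6, -0.3]
finger_gap: 0.0554
```

>>> apply_moves(
  steps=[
    [0, 0, 0, 0],
    [0, 0, 0, 0],
  ],
)

```text
time: 29.95
ee_pos: [0.5342, -0.1879, 0.1086]
tool_rot: [0.587, 0.81, 0.007, 0.005]
force: [0.6, 0.9, -0.1]
finger_gap: 0.0555
```

>>> apply_moves(
  steps=[
    [-9, 28, 0, 0],
    [-18, 56, 0, 0],
    [-27, 84, 0, 0],
    [-35, 105, 0, 0],
    [-35, 105, 0, 0],
  ],
)

```text
time: 30.45
ee_pos: [0.649, -0.1888, 0.1105]
tool_rot: [0.586, 0.81, 0.007, 0.007]
force: [1.5, -0.5, 0.8]
finger_gap: 0.0559
```

>>> apply_moves(
  steps=[
    [0, 0, 0, 0],
    [0, 0, 0, 0],
    [0, 0, 0, 0],
  ],
)

```text
time: 30.75
ee_pos: [0.6485, -0.1888, 0.1106]
tool_rot: [0.586, 0.81, 0.007, 0.007]
force: [0.8, 0.2, -0.2]
finger_gap: 0.0557
```

>>> apply_moves(
  steps=[
    [15, -47, 0, 0],
    [28, -86, 0, 0],
    [28, -86, 0, 0],
  ],
)

```text
time: 31.05
ee_pos: [0.5499, -0.187, 0.1071]
tool_rot: [0.587, 0.809, 0.006, 0.002]
force: [-0.3, 0.3, 0.5]
finger_gap: 0.0556
```

>>> apply_moves(
  steps=[
    [0, 0, 15, 0],
    [0, 0, 30, 0],
    [0, 0, 45, 0],
    [0, 0, 45, 0],
    [0, 0, 45, 0],
  ],
)

```text
time: 31.55
ee_pos: [0.5505, -0.1868, 0.0626]
tool_rot: [0.587, 0.809, 0.006, 0.002]
force: [0.1, -0.2, 0.3]
finger_gap: 0.0553
```

```bash
python3 fd.py .5405 -.191 .008 -.024
```

```text
exp px [261. 221.] blob [267.9 216.9] [239, 188, 59, 58, 2687] world [ 0.5439 -0.1874  0.006 ]
[ 0.5509 -0.187   0.063 ] [ 0.0112  0.0069 -0.9999]
go [ 1.6 -7.9 86.9] turn -0.004 curyaw 18.09 j6 0.79 t 31.6
```

>>> apply_moves(
  steps=[
    [0.4, -5, 25, 0],
    [0.4, -9.3, 50, 0],
    [0.4, -9.3, 72, 0],
    [0.4, -9.3, 80, 0],
    [0.4, -9.3, 80, 0],
  ],
)

```text
time: 32.1
ee_pos: [0.5427, -0.1888, -0.0174]
tool_rot: [0.587, 0.809, 0.006, 0.002]
force: [-0.1, 0.6, -0.3]
finger_gap: 0.0555
```

>>> apply_moves(
  steps=[
    [0, 0, 3, 0],
    [0, 0, 6, 0],
    [0, 0, 6.5, 0],
    [0, 0, 6.5, 0],
  ],
)

```text
time: 32.5
ee_pos: [0.5431, -0.1889, -0.0234]
tool_rot: [0.587, 0.809, 0.006, 0.002]
force: [-0.1, -0.2, -0.9]
finger_gap: 0.056
```

>>> apply_moves(
  steps=[
    [0, 0, 0, 0],
    [0, 0, 0, 0],
    [0, 0, 0, 0],
    [0, 0, 0, 0],
  ],
  claw=0.7,
)

```text
time: 32.9
ee_pos: [0.5433, -0.189, -0.0229]
tool_rot: [0.587, 0.809, 0.006, 0.003]
force: [-1.3, 0.3, 5.4]
finger_gap: 0.038
```

>>> apply_moves(
  steps=[
    [0, 0, -20, 0],
    [0, 0, -60, 0],
    [0, 0, -110, 0],
    [0, 0, -110, 0],
    [0, 0, -110, 0],
  ],
)

```text
time: 33.4
ee_pos: [0.5432, -0.1903, 0.0885]
tool_rot: [0.587, 0.809, 0.006, 0.004]
force: [-0.2, -0.5, -0.1]
finger_gap: 0.0382
```

```bash
python3 - <<'E'
from h import *
p,M,s=pose();print(p.round(4),M[:,2].round(4),s['finger_gap'])
go(.6115,.0503,.09,18.3)
E
```

```text
[ 0.5432 -0.1903  0.0885] [ 0.0146  0.0052 -0.9999] 0.03821198839178993
go [207.5 139.7   0.8] turn -0.004 curyaw 18.1 j6 0.78 t 33.4
```

>>> apply_moves(
  steps=[
    [36, 24, 0, 0],
    [72, 48, 0, 0],
    [108, 73, 0, 0],
    [130, 88, 0, 0],
    [140, 94, 0, 0],
  ],
)

```text
time: 33.9
ee_pos: [0.5881, -0.0253, 0.0881]
tool_rot: [0.586, 0.81, 0.006, 0.003]
force: [-0.4, -0.5, -0.5]
finger_gap: 0.0383
```

>>> apply_moves(
  steps=[
    [25, 17, 0, 0],
    [48, 33, 0, 0],
    [62, 42, 0, 0],
    [67, 45, 0, 0],
    [67, 45, 0, 0],
  ],
)

```text
time: 34.4
ee_pos: [0.6094, 0.0523, 0.0882]
tool_rot: [0.586, 0.811, 0.005, 0.003]
force: [-0.7, 0.8, -0.0]
finger_gap: 0.0382
```

```bash
python3 - <<'E'
from h import *
p,M,s=pose();print(p.round(4),M[:,2].round(4),s['finger_gap'])
cm,w=shot('wrist','w12.png')
go(.6115,.0503,.0366,18.3)
# where the first fresh disc lies on the seat
x=cv2.imread('pics/w12.png'); print(proj(cm,[.6112,.0503,.059]))
E
```

```text
[0.6094 0.0523 0.0882] [ 0.0106  0.0056 -0.9999] 0.038220217590087355
go [-2.   1.  51.8] turn -0.001 curyaw 18.25 j6 1.21 t 34.45
[279.60845017 236.01926084]
```

View pics/w12.png

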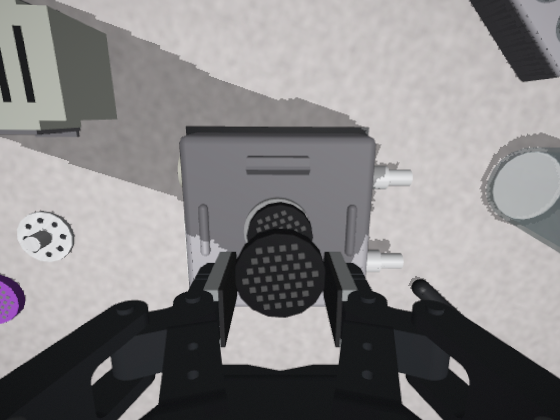

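```bash
python3 - <<'E'
from h import *
p,M,s=pose();cm=cam('wrist')
a=np.radians(18.3);ux=np.array([np.cos(a),np.sin(a),0]);uy=np.array([-ux[1],ux[0],0])
c=np.array([.6112,.0503,0])
for r,z in((.021,.051),(.02,.059)):
    o=c+[0,0,z]; print(r,'top',proj(cm,o+r*uy).round(1),'left',proj(cm,o-r*ux).round(1),'right',proj(cm,o+r*ux).round(1))
im=cv2.imread('pics/w12.png');print(im[194:212,280].max(1));print(im[222,238:320:1].max(1))
for xx in(-.06,.06): print(proj(cm,c+[0,0,.045]+xx*ux).round(1),proj(cm,c+[0,0,.045]+xx*ux+.058*uy).round(1))
E
```

```text
0.021 top [279.7 197.7] left [245.9 230.8] right [313.6 230.4]
0.02 top [279.9 202.6] left [246.5 235.2] right [313.4 234.8]
[126 126 123 106  86 128 160 132  44  16  25  35  41  41  41  40  40  44]
[123 124 123 123 123 124 123 147 158 159 159 107  40  34  36  35  36  36
  36  50  80  89  89  89  69  45  37  37  38  36  37  38  37  41  61  74
  82  87  66  43  37  38  64  85  87  82  76  53  39  40  39  39  39  40
  39  39  67  86  90  91  79  52  40  40  40  41  40  39  41  40  34  21
  99 122 126 126 125 125 125 125 126 126]
[185.  228.1] [177.6 134.6]
[373.7 227.1] [380.7 134.1]
```

```bash
python3 - <<'E'
from h import *
p,M,s=pose();cm=cam('wrist');z=.0882+.0231+.008
T=onz(cm,(280.5,231),z);B=onz(cm,(280.5,317),z-.004);print(T,B,(T+B)/2,np.linalg.norm(T-B))
C=(T+B)/2
L=onz(cm,(236,270),z);Rr=onz(cm,(325,270),z);print(np.linalg.norm(L-Rr))
print('held rel tool',(M.T@(C-p)*1000).round(1))
E
```

```text
[0.60339873 0.07213722 0.1193    ] [0.61679528 0.0316847  0.1153    ] [0.610097   0.05191096 0.1173    ] 0.04280039091455802
0.03784325783138406
held rel tool [  0.1   1.1 -28.9]
```

>>> apply_moves(
  steps=[
    [-2, 0.7, 20, 0],
    [-2, 0.7, 38, 0],
    [-2, 0.7, 46, 0],
    [-2, 0.7, 46, 0],
    [-2, 0.7, 46, 0],
  ],
)

```text
time: 34.95
ee_pos: [0.6114, 0.0495, 0.0429]
tool_rot: [0.586, 0.81, 0.005, 0.003]
force: [0.7, 0.4, 0.3]
finger_gap: 0.0383
```

>>> apply_moves(
  steps=[
    [0, 0, 3, 0],
    [0, 0, 5.5, 0],
    [0, 0, 5.5, 0],
    [0, 0, 5.5, 0],
  ],
)

```text
time: 35.35
ee_pos: [0.6115, 0.0496, 0.0375]
tool_rot: [0.586, 0.81, 0.005, 0.003]
force: [0.1, 0.2, -0.2]
finger_gap: 0.0385
```

>>> apply_moves(
  steps=[
    [0, 0, 0, 0],
    [0, 0, 0, 0],
    [0, 0, 0, 0],
  ],
  claw=0.35,
)

```text
time: 35.65
ee_pos: [0.6116, 0.0497, 0.0376]
tool_rot: [0.586, 0.81, 0.005, 0.003]
force: [0.3, -0.3, 0.5]
finger_gap: 0.0549
```

>>> apply_moves(
  steps=[
    [0, 0, -20, 0],
    [0, 0, -50, 0],
    [0, 0, -80, 0],
    [0, 0, -80, 0],
    [0, 0, -80, 0],
  ],
)

```text
time: 36.15
ee_pos: [0.6113, 0.0493, 0.1183]
tool_rot: [0.586, 0.81, 0.006, 0.004]
force: [-1.0, 0.7, -0.5]
finger_gap: 0.0556
```

```bash
python3 - <<'E'
from h import *
p,M,s=pose();print(p.round(4),M[:,2].round(4),s['finger_gap'])
cm,w=shot('wrist','w13.png')
m=(w.max(2)<60).astype(np.uint8);n,l,st,c=cv2.connectedComponentsWithStats(cv2.morphologyEx(m,cv2.MORPH_CLOSE,np.ones((5,5))));u=proj(cm,[.6112,.0503,.067])
i=min(range(1,n),key=lambda i:np.hypot(*(c[i]-u))); print(u,c[i],st[i],onz(cm,c[i],.061))
go(.427,-.293,.09,18.3);go(.54,-.2955,.09,18.3)
E
```

```text
[0.6113 0.0493 0.1183] [ 0.0132  0.0052 -0.9999] 0.05563001802731139
[277.77443661 219.55861423] [278.34753521 216.99330986] [ 249  187   60   61 2840] [0.61163281 0.05040088 0.061     ]
go [-267.9 -281.4   23.4] turn -0.002 curyaw 18.21 j6 1.21 t 36.2
go [-305.6 -174.9   24.6] turn -0.002 curyaw 18.21 j6 1.21 t 36.2
```

>>> apply_moves(
  steps=[
    [-32, -33, 0, 0],
    [-64, -67, 0, 0],
    [-96, -101, 0, 0],
    [-128, -134, 0, 0],
    [-155, -163, 0, 0],
  ],
)

```text
time: 36.7
ee_pos: [0.5016, -0.15, 0.1135]
tool_rot: [0.587, 0.81, 0.005, 0.002]
force: [0.6, -0.8, 0.4]
finger_gap: 0.0555
```

>>> apply_moves(
  steps=[
    [-32, -33, 0, 0],
    [-64, -67, 0, 0],
    [-96, -101, 0, 0],
    [-113, -119, 0, 0],
    [-113, -119, 0, 0],
  ],
)

```text
time: 37.2
ee_pos: [0.4216, -0.2967, 0.1105]
tool_rot: [0.589, 0.808, 0.005, 0.001]
force: [1.1, 0.5, 0.4]
finger_gap: 0.0554
```

>>> apply_moves(
  steps=[
    [0, 0, 20, 0],
    [0, 0, 40, 0],
    [0, 0, 55, 0],
    [0, 0, 55, 0],
    [0, 0, 55, 0],
  ],
)

```text
time: 37.7
ee_pos: [0.4217, -0.2951, 0.0549]
tool_rot: [0.588, 0.809, 0.005, -0.0]
force: [-0.3, -0.8, 0.6]
finger_gap: 0.0558
```

```bash
python3 fd.py .427 -.293 .008 -.0235
```

```text
exp px [287. 223.] blob [289.4 218.4] [260, 189, 60, 60, 2869] world [ 0.428  -0.2901  0.006 ]
[ 0.4222 -0.2957  0.0556] [ 0.0062  0.0074 -1.    ]
go [ 3.2  6.5 79.2] turn -0.006 curyaw 17.93 j6 0.5 t 37.75
```

>>> apply_moves(
  steps=[
    [1.9, 3, 25, 0],
    [1.9, 5.5, 50, 0],
    [1.9, 5.5, 68, 0],
    [1.9, 5.5, 74, 0],
    [1.9, 5.5, 74, 0],
  ],
)

```text
time: 38.25
ee_pos: [0.4273, -0.2914, -0.0183]
tool_rot: [0.588, 0.809, 0.005, 0.0]
force: [-0.8, -0.3, -0.3]
finger_gap: 0.055
```

>>> apply_moves(
  steps=[
    [0, 0, 2.5, 0],
    [0, 0, 4.5, 0],
    [0, 0, 5, 0],
    [0, 0, 5, 0],
  ],
)

```text
time: 38.65
ee_pos: [0.4276, -0.2916, -0.0229]
tool_rot: [0.588, 0.809, 0.005, 0.0]
force: [-0.2, -0.3, 0.0]
finger_gap: 0.0556
```

>>> apply_moves(
  steps=[
    [0, 0, 0, 0],
    [0, 0, 0, 0],
    [0, 0, 0, 0],
    [0, 0, 0, 0],
  ],
  claw=0.7,
)

```text
time: 39.05
ee_pos: [0.4277, -0.2917, -0.0224]
tool_rot: [0.588, 0.809, 0.005, 0.001]
force: [-1.0, 1.1, 5.7]
finger_gap: 0.0382
```

>>> apply_moves(
  steps=[
    [0, 0, -20, 0],
    [0, 0, -60, 0],
    [0, 0, -115, 0],
    [0, 0, -115, 0],
    [0, 0, -115, 0],
  ],
)

```text
time: 39.55
ee_pos: [0.4282, -0.2937, 0.0942]
tool_rot: [0.588, 0.809, 0.005, 0.003]
force: [-0.4, -0.2, 0.6]
finger_gap: 0.038
```

```bash
python3 - <<'E'
from h import *
p,M,s=pose();print(p.round(4),M[:,2].round(4),s['finger_gap'])
go(.6115,.0503,.095,18.3)
E
```

```text
[ 0.4282 -0.2937  0.0942] [ 0.0097  0.0041 -0.9999] 0.03802224299645011
go [270.8 280.4   2.4] turn -0.006 curyaw 17.95 j6 0.51 t 39.55
```

>>> apply_moves(
  steps=[
    [32, 33, 0, 0],
    [64, 66, 0, 0],
    [96, 99, 0, 0],
    [128, 132, 0, 0],
    [155, 160, 0, 0],
  ],
)

```text
time: 40.05
ee_pos: [0.5319, -0.0944, 0.094]
tool_rot: [0.588, 0.809, 0.004, 0.001]
force: [0.2, -0.0, -0.4]
finger_gap: 0.0381
```

>>> apply_moves(
  steps=[
    [32, 33, 0, 0],
    [64, 66, 0, 0],
    [90, 93, 0, 0],
    [106, 110, 0, 0],
    [114, 118, 0, 0],
  ],
)

```text
time: 40.55
ee_pos: [0.6084, 0.0527, 0.0929]
tool_rot: [0.587, 0.81, 0.003, -0.0]
force: [-0.5, 0.1, -1.3]
finger_gap: 0.0384
```

>>> apply_moves(
  steps=[
    [0, 0, 0, 0],
    [0, 0, 0, 0],
  ],
)

```text
time: 40.75
ee_pos: [0.6069, 0.0521, 0.0914]
tool_rot: [0.587, 0.81, 0.002, -0.001]
force: [0.2, -0.3, 0.2]
finger_gap: 0.0384
```

```bash
python3 - <<'E'
from h import *
p,M,s=pose();print(p.round(4),M[:,2].round(4),s['finger_gap'])
go(.6115,.0503,.0456,18.3)
E
```

```text
[0.6069 0.0521 0.0914] [ 6.0e-04  5.4e-03 -1.0e+00] 0.038429768474944996
go [-3.4  3.7 45.8] turn -0.003 curyaw 18.12 j6 1.22 t 40.75
```

>>> apply_moves(
  steps=[
    [-3.2, 3.7, 15, 0],
    [-3.2, 3.7, 30, 0],
    [-3.2, 3.7, 40, 0],
    [-3.2, 3.7, 40, 0],
    [-3.2, 3.7, 40, 0],
  ],
)

```text
time: 41.25
ee_pos: [0.6111, 0.0498, 0.051]
tool_rot: [0.587, 0.809, 0.002, -0.002]
force: [0.2, -1.3, 1.2]
finger_gap: 0.0381
```

```bash
python3 - <<'E'
from h import *
p,M,s=pose();print(p.round(4),M[:,2].round(4),s['finger_gap'])
go(.6115,.0503,.0455,18.3)
E
```

```text
[0.6111 0.0498 0.051 ] [-2.0e-04  5.4e-03 -1.0e+00] 0.03812622167017272
go [0.3 0.5 5.5] turn -0.004 curyaw 18.07 j6 1.21 t 41.25
```

Next, place it and go for the last disc.

>>> apply_moves(
  steps=[
    [0.3, 0.3, 3, 0],
    [0.3, 0.3, 5.5, 0],
    [0.3, 0.3, 5.5, 0],
    [0.3, 0.3, 5.5, 0],
  ],
)

```text
time: 41.65
ee_pos: [0.6114, 0.0503, 0.0457]
tool_rot: [0.587, 0.809, 0.002, -0.002]
force: [1.4, 0.1, -1.2]
finger_gap: 0.0386
```

>>> apply_moves(
  steps=[
    [0, 0, 0, 0],
    [0, 0, 0, 0],
    [0, 0, 0, 0],
  ],
  claw=0.35,
)

```text
time: 41.95
ee_pos: [0.6115, 0.0503, 0.0458]
tool_rot: [0.587, 0.809, 0.002, -0.001]
force: [0.0, 0.6, 0.1]
finger_gap: 0.0553
```

>>> apply_moves(
  steps=[
    [0, 0, -20, 0],
    [0, 0, -50, 0],
    [0, 0, -75, 0],
    [0, 0, -75, 0],
    [0, 0, -75, 0],
  ],
)

```text
time: 42.45
ee_pos: [0.6118, 0.0499, 0.1213]
tool_rot: [0.587, 0.809, 0.003, -0.001]
force: [0.2, 0.2, -0.1]
finger_gap: 0.0558
```

```bash
python3 - <<'E'
from h import *
p,M,s=pose();print(p.round(4),M[:,2].round(4),s['finger_gap'])
cm,w=shot('wrist','w14.png')
m=(w.max(2)<60).astype(np.uint8);n,l,st,c=cv2.connectedComponentsWithStats(cv2.morphologyEx(m,cv2.MORPH_CLOSE,np.ones((5,5))));u=proj(cm,[.6112,.0503,.075])
i=min(range(1,n),key=lambda i:np.hypot(*(c[i]-u))); print(u,c[i],st[i],onz(cm,c[i],.066))
go(.54,-.2955,.11,18.3)
E
```

```text
[0.6118 0.0499 0.1213] [ 0.0016  0.0052 -1.    ] 0.05581741730064572
[277.44524194 222.78434763] [278.51728723 218.45844415] [ 249  187   61   63 3008] [0.61179736 0.05071008 0.066     ]
go [-306.4 -174.7    8.5] turn -0.004 curyaw 18.08 j6 1.21 t 42.5
```

>>> apply_moves(
  steps=[
    [-35, -20, 0, 0],
    [-75, -43, 0, 0],
    [-115, -65, 0, 0],
    [-145, -83, 0, 0],
    [-160, -91, 0, 0],
  ],
)

```text
time: 43.0
ee_pos: [0.5724, -0.1328, 0.1178]
tool_rot: [0.588, 0.809, 0.001, -0.003]
force: [-0.2, -0.2, 0.6]
finger_gap: 0.0556
```

>>> apply_moves(
  steps=[
    [-35, -20, 0, 0],
    [-75, -43, 0, 0],
    [-115, -65, 0, 0],
    [-138, -78, 0, 0],
    [-145, -83, 0, 0],
  ],
)

```text
time: 43.5
ee_pos: [0.5371, -0.2983, 0.1158]
tool_rot: [0.59, 0.808, 0.001, -0.003]
force: [0.2, -0.1, -0.7]
finger_gap: 0.0555
```

>>> apply_moves(
  steps=[
    [0, 0, 20, 0],
    [0, 0, 40, 0],
    [0, 0, 60, 0],
    [0, 0, 60, 0],
    [0, 0, 60, 0],
  ],
)

```text
time: 44.0
ee_pos: [0.5368, -0.2964, 0.0553]
tool_rot: [0.589, 0.808, 0.002, -0.004]
force: [0.2, -0.2, 0.0]
finger_gap: 0.0554
```

```bash
python3 fd.py .5397 -.2954 .008 -.0235
```

```text
exp px [284. 223.] blob [286.3 219.6] [256, 190, 61, 60, 2852] world [ 0.5408 -0.293   0.006 ]
[ 0.5374 -0.2971  0.0562] [-0.0037  0.0066 -1.    ]
go [ 2.3  4.6 79.8] turn -0.009 curyaw 17.81 j6 0.63 t 44.05
```

>>> apply_moves(
  steps=[
    [1.3, 2, 25, 0],
    [1.3, 3.8, 50, 0],
    [1.3, 3.8, 68, 0],
    [1.3, 3.8, 74, 0],
    [1.3, 3.8, 74, 0],
  ],
)

```text
time: 44.55
ee_pos: [0.5405, -0.294, -0.0176]
tool_rot: [0.589, 0.808, 0.002, -0.004]
force: [-0.1, -0.7, -0.5]
finger_gap: 0.0555
```

>>> apply_moves(
  steps=[
    [0, 0, 2.5, 0],
    [0, 0, 4.8, 0],
    [0, 0, 5.3, 0],
    [0, 0, 5.3, 0],
  ],
)

```text
time: 44.95
ee_pos: [0.5407, -0.2942, -0.0224]
tool_rot: [0.589, 0.808, 0.002, -0.003]
force: [-0.2, 0.1, 0.1]
finger_gap: 0.0558
```

>>> apply_moves(
  steps=[
    [0, 0, 0, 0],
    [0, 0, 0, 0],
    [0, 0, 0, 0],
    [0, 0, 0, 0],
  ],
  claw=0.7,
)

```text
time: 45.35
ee_pos: [0.5409, -0.2943, -0.0219]
tool_rot: [0.589, 0.808, 0.002, -0.003]
force: [-1.5, 1.0, 6.1]
finger_gap: 0.0382
```

>>> apply_moves(
  steps=[
    [0, 0, -20, 0],
    [0, 0, -60, 0],
    [0, 0, -115, 0],
    [0, 0, -115, 0],
    [0, 0, -115, 0],
  ],
)

```text
time: 45.85
ee_pos: [0.5426, -0.296, 0.0949]
tool_rot: [0.589, 0.808, 0.002, -0.001]
force: [-0.8, 0.1, -1.1]
finger_gap: 0.0382
```

```bash
python3 - <<'E'
from h import *
p,M,s=pose();print(p.round(4),M[:,2].round(4),s['finger_gap'])
go(.6115,.0503,.10,18.3)
E
```

```text
[ 0.5426 -0.296   0.0949] [ 4.0e-04  3.7e-03 -1.0e+00] 0.03816105579962264
go [308.6 171.6  -3.8] turn -0.008 curyaw 17.82 j6 0.64 t 45.85
```

>>> apply_moves(
  steps=[
    [35, 19, 0, 0],
    [75, 42, 0, 0],
    [115, 64, 0, 0],
    [150, 83, 0, 0],
    [170, 94, 0, 0],
  ],
)

```text
time: 46.35
ee_pos: [0.5785, -0.1017, 0.0932]
tool_rot: [0.588, 0.809, 0.001, -0.003]
force: [-0.3, -0.8, 0.1]
finger_gap: 0.0382
```

>>> apply_moves(
  steps=[
    [35, 19, 0, 0],
    [75, 42, 0, 0],
    [110, 61, 0, 0],
    [130, 72, 0, 0],
    [138, 77, 0, 0],
  ],
)

```text
time: 46.85
ee_pos: [0.6077, 0.0557, 0.0916]
tool_rot: [0.587, 0.81, 0.0, -0.005]
force: [0.2, -0.2, -1.1]
finger_gap: 0.038
```

>>> apply_moves(
  steps=[
    [0, 0, 0, 0],
    [0, 0, 0, 0],
  ],
)

```text
time: 47.05
ee_pos: [0.6065, 0.055, 0.0902]
tool_rot: [0.587, 0.81, -0.001, -0.006]
force: [-1.5, 0.1, -0.2]
finger_gap: 0.038
```

```bash
python3 - <<'E'
from h import *
p,M,s=pose();print(p.round(4),M[:,2].round(4),s['finger_gap'])
go(.6113,.0505,.0535,18.3)
E
```

```text
[0.6065 0.055  0.0902] [-0.0099  0.0057 -0.9999] 0.03801021435238572
go [-6.1  3.4 36.6] turn -0.003 curyaw 18.13 j6 1.22 t 47.05
```

>>> apply_moves(
  steps=[
    [-6, 3.4, 10, 0],
    [-6, 3.4, 20, 0],
    [-6, 3.4, 30, 0],
    [-6, 3.4, 30, 0],
    [-6, 3.4, 30, 0],
  ],
)

```text
time: 47.55
ee_pos: [0.6108, 0.0503, 0.0595]
tool_rot: [0.587, 0.81, -0.001, -0.006]
force: [0.1, 0.6, -1.0]
finger_gap: 0.038
```

```bash
python3 - <<'E'
from h import *
p,M,s=pose();print(p.round(4),M[:,2].round(4),s['finger_gap'])
go(.6113,.0505,.0535,18.3)
E
```

```text
[0.6108 0.0503 0.0595] [-0.0112  0.0058 -0.9999] 0.03798064271081007
go [-0.   0.6  6. ] turn -0.003 curyaw 18.1 j6 1.21 t 47.55
```

>>> apply_moves(
  steps=[
    [0, 0.4, 3, 0],
    [0, 0.4, 6, 0],
    [0, 0.4, 6, 0],
    [0, 0.4, 6, 0],
  ],
)

```text
time: 47.95
ee_pos: [0.6111, 0.0506, 0.0536]
tool_rot: [0.587, 0.81, -0.001, -0.006]
force: [0.7, 0.0, -0.5]
finger_gap: 0.0381
```

>>> apply_moves(
  steps=[
    [0, 0, 0, 0],
    [0, 0, 0, 0],
    [0, 0, 0, 0],
  ],
  claw=0.35,
)

```text
time: 48.25
ee_pos: [0.6111, 0.0506, 0.0537]
tool_rot: [0.587, 0.81, -0.001, -0.006]
force: [-0.4, 0.1, -0.1]
finger_gap: 0.0558
```

>>> apply_moves(
  steps=[
    [0, 0, -20, 0],
    [0, 0, -45, 0],
    [0, 0, -65, 0],
    [0, 0, -65, 0],
    [0, 0, -65, 0],
  ],
)

```text
time: 48.75
ee_pos: [0.612, 0.0502, 0.1188]
tool_rot: [0.587, 0.81, -0.001, -0.006]
force: [-0.2, 0.5, 0.1]
finger_gap: 0.0554
```

```bash
python3 - <<'E'
from h import *
p,M,s=pose();print(p.round(4),M[:,2].round(4),s['finger_gap'])
cm,w=shot('wrist','w15.png')
c2,sd=shot('side'); c3,sc=shot('scene')
m=(w.max(2)<60).astype(np.uint8);n,l,st,c=cv2.connectedComponentsWithStats(cv2.morphologyEx(m,cv2.MORPH_CLOSE,np.ones((5,5))));u=proj(cm,[.6112,.0503,.083])
i=min(range(1,n),key=lambda i:np.hypot(*(c[i]-u))); print(u,c[i],st[i],onz(cm,c[i],.07))
o=np.zeros((420,800,3),np.uint8);o[:,:500]=w[:,30:530];o[:300,500:]=cv2.resize(sd[150:270,200:320],(300,300),interpolation=2)
cv2.imwrite('pics/z15.png',o[:,:,::-1])
go(.4504,-.0246,.03,18.3)
E
```

```text
[0.612  0.0502 0.1188] [-0.0102  0.0057 -0.9999] 0.05541672757425358
[277.65701671 228.4433993 ] [279.11381637 222.71428571] [ 248  188   64   69 3409] [0.61204427 0.05022572 0.07      ]
go [ -22.1 -174.8   89. ] turn -0.003 curyaw 18.11 j6 1.21 t 48.9
```

View pics/z15.png

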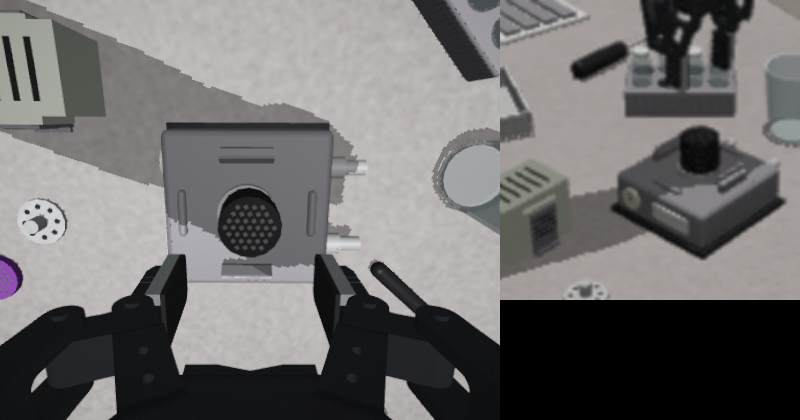

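>>> apply_moves(
  steps=[
    [-6, -45, 0, 0],
    [-12, -90, 0, 0],
    [-18, -130, 0, 0],
    [-21, -160, 0, 0],
    [-22, -172, 0, 0],
  ],
  claw=0.65,
)

```text
time: 49.4
ee_pos: [0.4506, -0.0245, 0.118]
tool_rot: [0.588, 0.809, -0.002, -0.009]
force: [1.0, -0.4, -0.1]
finger_gap: 0.0299
```

>>> apply_moves(
  steps=[
    [0, 0, 20, 0],
    [0, 0, 40, 0],
    [0, 0, 60, 0],
    [0, 0, 60, 0],
    [0, 0, 60, 0],
  ],
)

```text
time: 49.9
ee_pos: [0.4496, -0.0238, 0.0578]
tool_rot: [0.587, 0.809, -0.002, -0.009]
force: [-0.9, -0.6, -0.5]
finger_gap: 0.0303
```

```bash
python3 - <<'E'
from h import *
p,M,s=pose();print(p.round(4),M[:,2].round(4),s['finger_gap'])
cm,w=shot('wrist','w16.png')
u=proj(cm,[.4504,-.0246,.004]);k=proj(cm,[.4504,-.0246,.018]);print('exp plate',u,'knob',k)
hsv=cv2.cvtColor(w,cv2.COLOR_RGB2HSV)
y,x=map(int,(u[1],u[0]));print(w[y-45:y+50:5,x-45:x+46:5].mean(2).astype(int))
go(.4504,-.0246,-.0165,18.3)
E
```

```text
[ 0.4496 -0.0238  0.0578] [-0.018   0.0069 -0.9998] 0.03029183765269403
exp plate [280.45429334 222.13249314] knob [280.18137547 228.61969613]
[[126 121 124 123 123 125 123 122 121 124 124 124 122 121 122 124 125 121
  124]
 [128 127 127 125 126 125 121 119 123 126 125 123 121 125 122 124 125 123
  124]
 [127 126 125 127 129 125 125 122 124 121 123 123 123 122 124 128 127 124
  127]
 [122 122 127 126 127 120 124 113 112 130 109 107 122 124 125 125 125 124
  125]
 [122 123 125 126 127 124 142 146 152 142 146 147 147 119 124 124 124 121
  119]
 [125 123 122 125 126 143 145 151 129  35 146 149 145 150 127 126 124 123
  123]
 [122 121 122 123 139 143  34 146 144 146 149 114  35 148 148 123 123 127
  125]
 [122 122 124 123 143 148 147 144 145 142 143 148 148 149 146 124 123 127
  125]
 [122 120 117 122 148 148 143 145  70  74  74 147 148  76 147 131 125 126
  128]
 [124 122 120 127 148  33 144 141 141 144 143 147 144  50 145 125 127 128
  125]
 [123 120 120 121 142 144 145 121 139 140 140 137 146 144 146 123 126 129
  125]
 [166 121 123 127 143 144 131 143 139 137 141 145  33 145 150 122 123 125
  123]
 [188 173 123 126 124 142  54 134 145 120 145 143 111 149 126 125 128 126
  125]
 [184 186 146 125 129 127 145 145 142  54 138 144 148 127 122 127 122 122
  127]
 [183 181 180 124 127 122 122 131 141 141 142 132 128 127 128 125 123 123
  126]
 [ 76  73  14 187 125 123 122 121 127 125 124 124 123 120 127 125  24  75
   76]
 [ 77  31  15 180 181 189 125 122 122 123 122 128 122 120 125 123  14  40
   76]
 [ 76  18  15 184 187 188 183 157 125 126 125 128 126 122 122 121  14  17
   76]
 [ 76  17  16 185 191 186 185 189 188 132 120 122 124 123 127 123  12  18
   76]]
go [-1.4  0.9 74.9] turn -0.004 curyaw 18.05 j6 1.04 t 49.95
```

>>> apply_moves(
  steps=[
    [-1.2, 0.5, 25, 0],
    [-1.2, 0.5, 50, 0],
    [-1.2, 0.5, 68, 0],
    [-1.2, 0.5, 74.5, 0],
    [-1.2, 0.5, 74.5, 0],
  ],
)

```text
time: 50.45
ee_pos: [0.45, -0.0245, -0.0161]
tool_rot: [0.587, 0.809, -0.002, -0.009]
force: [0.5, 0.0, 0.0]
finger_gap: 0.0299
```

>>> apply_moves(
  steps=[
    [0, 0, 0, 0],
    [0, 0, 0, 0],
    [0, 0, 0, 0],
    [0, 0, 0, 0],
  ],
  claw=1,
)

```text
time: 50.85
ee_pos: [0.4512, -0.0247, -0.015]
tool_rot: [0.587, 0.809, -0.002, -0.008]
force: [-0.2, -1.0, 6.3]
finger_gap: 0.0102
```

>>> apply_moves(
  steps=[
    [0, 0, -25, 0],
    [0, 0, -65, 0],
    [0, 0, -105, 0],
    [0, 0, -130, 0],
    [0, 0, -130, 0],
  ],
)

```text
time: 51.35
ee_pos: [0.4561, -0.0261, 0.1187]
tool_rot: [0.587, 0.809, -0.0, -0.004]
force: [0.0, -1.0, -1.0]
finger_gap: 0.01
```

```bash
python3 - <<'E'
from h import *
p,M,s=pose();print(p.round(4),M[:,2].round(4),s['finger_gap'],s['force'])
cm,w=shot('wrist','w17.png')
go(.6112,.0503,.115,18.3)
E
```

```text
[ 0.4561 -0.0261  0.1187] [-0.0072  0.0045 -1.    ] 0.010033286511121765 [ 0.04890005 -0.97822454 -1.02269034]
go [ 23.9 172.4   0.5] turn -0.004 curyaw 18.06 j6 1.03 t 51.4
```

>>> apply_moves(
  steps=[
    [6, 42, 0, 0],
    [12, 87, 0, 0],
    [18, 127, 0, 0],
    [22, 157, 0, 0],
    [24, 170, 0, 0],
  ],
)

```text
time: 51.9
ee_pos: [0.6101, 0.051, 0.1132]
tool_rot: [0.587, 0.81, -0.001, -0.006]
force: [-0.3, 0.4, -0.7]
finger_gap: 0.0102
```

>>> apply_moves(
  steps=[
    [0, 0, 0, 0],
    [0, 0, 0, 0],
  ],
)

```text
time: 52.1
ee_pos: [0.6085, 0.0511, 0.111]
tool_rot: [0.587, 0.81, -0.002, -0.008]
force: [0.0, 0.1, -0.5]
finger_gap: 0.0099
```

```bash
python3 - <<'E'
from h import *
p,M,s=pose();print(p.round(4),M[:,2].round(4),s['finger_gap'],s['force'])
cm,w=shot('wrist','w18.png')
go(.6112,.0503,.069,18.3)
# held plate outline: bright circle round finger tips
z=p[2]+.0155+.004
e=[proj(cm,p+np.array([0,0,.0195])+M@np.array([.02*np.cos(t),.02*np.sin(t),0])).round(1) for t in(0,np.pi/2,-np.pi/2)];print('pred edge top,right,left',e)
u,v=map(int,proj(cm,p+np.array([0,0,.0195]))); print(u,v)
print('col',[(r,int(w[r,u].mean())) for r in range(v-60,v-10,3)]); r=int(e[0][1]+14)
print('row',r,[(c,int(w[r,c].mean())) for c in range(u-46,u+47,3)])
E
```

```text
[0.6085 0.0511 0.111 ] [-0.0155  0.0055 -0.9999] 0.009888629474398053 [ 0.03792351  0.12506055 -0.47768065]
go [-1.8  3.1 42.5] turn -0.003 curyaw 18.13 j6 1.21 t 52.15
pred edge top,right,left [array([277.5, 225.2]), array([321.1, 266.6]), array([234.1, 266.6])]
277 266
col [(206, 34), (209, 35), (212, 35), (215, 34), (218, 62), (221, 85), (224, 159), (227, 160), (230, 157), (233, 35), (236, 35), (239, 35), (242, 152), (245, 153), (248, 152), (251, 152), (254, 78)]
row 239 [(231, 183), (234, 182), (237, 183), (240, 183), (243, 151), (246, 134), (249, 150), (252, 149), (255, 150), (258, 153), (261, 155), (264, 157), (267, 158), (270, 155), (273, 150), (276, 34), (279, 35), (282, 113), (285, 153), (288, 153), (291, 157), (294, 154), (297, 136), (300, 103), (303, 148), (306, 156), (309, 157), (312, 156), (315, 80), (318, 108), (321, 115)]
```

>>> apply_moves(
  steps=[
    [-2.3, 2.7, 12, 0],
    [-2.3, 2.7, 24, 0],
    [-2.3, 2.7, 35, 0],
    [-2.3, 2.7, 35, 0],
    [-2.3, 2.7, 35, 0],
  ],
)

```text
time: 52.65
ee_pos: [0.6105, 0.0495, 0.076]
tool_rot: [0.587, 0.81, -0.003, -0.008]
force: [-0.3, -0.4, -0.4]
finger_gap: 0.0102
```

```bash
python3 - <<'E'
from h import *
p,M,s=pose();print(p.round(4),M[:,2].round(4),s['finger_gap'],s['force'])
go(.6110,.0498,.0682,18.3)
E
```

```text
[0.6105 0.0495 0.076 ] [-0.0162  0.0055 -0.9999] 0.010236280886412827 [-0.30130336 -0.37482091 -0.35857681]
go [0.  0.7 7.8] turn -0.003 curyaw 18.12 j6 1.21 t 52.65
```

>>> apply_moves(
  steps=[
    [0, 0.3, 4, 0],
    [0, 0.3, 7, 0],
    [0, 0.3, 8, 0],
    [0, 0.3, 8, 0],
  ],
)

```text
time: 53.05
ee_pos: [0.6107, 0.0497, 0.0681]
tool_rot: [0.587, 0.81, -0.003, -0.008]
force: [-0.6, 0.4, -0.7]
finger_gap: 0.0103
```

>>> apply_moves(
  steps=[
    [0, 0, 0, 0],
    [0, 0, 0, 0],
  ],
)

```text
time: 53.25
ee_pos: [0.6108, 0.0498, 0.0682]
tool_rot: [0.587, 0.81, -0.002, -0.008]
force: [-0.4, -0.2, -0.8]
finger_gap: 0.0102
```

>>> apply_moves(
  steps=[
    [0, 0, 0.4, 0],
    [0, 0, 0.8, 0],
    [0, 0, 0.8, 0],
  ],
)

```text
time: 53.55
ee_pos: [0.6109, 0.0498, 0.068]
tool_rot: [0.587, 0.81, -0.002, -0.008]
force: [-2.1, 0.3, 4.9]
finger_gap: 0.0101
```

>>> apply_moves(
  steps=[
    [0, 0, 0, 0],
    [0, 0, 0, 0],
    [0, 0, 0, 0],
  ],
  claw=0.65,
)

```text
time: 53.85
ee_pos: [0.6109, 0.0497, 0.0678]
tool_rot: [0.587, 0.81, -0.002, -0.008]
force: [0.0, -0.5, 0.3]
finger_gap: 0.0296
```

>>> apply_moves(
  steps=[
    [0, 0, -15, 0],
    [0, 0, -45, 0],
    [0, 0, -65, 0],
    [0, 0, -65, 0],
    [0, 0, -65, 0],
  ],
)

```text
time: 54.35
ee_pos: [0.612, 0.0494, 0.1326]
tool_rot: [0.587, 0.81, -0.002, -0.008]
force: [-0.2, 0.1, 0.2]
finger_gap: 0.0301
```

```bash
python3 - <<'E'
from h import *
p,M,s=pose();print(p.round(4),M[:,2].round(4),s['finger_gap'],s['force'])
cm,w=shot('wrist','w19.png'); c2,sd=shot('side')
o=np.zeros((420,800,3),np.uint8);o[:,:500]=w[:,30:530];o[:300,500:]=cv2.resize(sd[180:270,230:320],(300,300),interpolation=2)
cv2.imwrite('pics/z19.png',o[:,:,::-1])
print(proj(cm,[.6112,.0503,.087]),proj(cm,[.6112,.0503,.101]))
go(.4362,.0906,.12,-71.7)
E
```

```text
[0.612  0.0494 0.1326] [-0.015   0.0055 -0.9999] 0.03012020139961844 [-0.16740562  0.10621913  0.18322832]
[278.62512763 222.64842648] [278.27584329 229.48285074]
go [  93.3 -153.1   14.7] turn 1.568 curyaw 18.13 j6 1.21 t 54.45
```

View pics/z19.png

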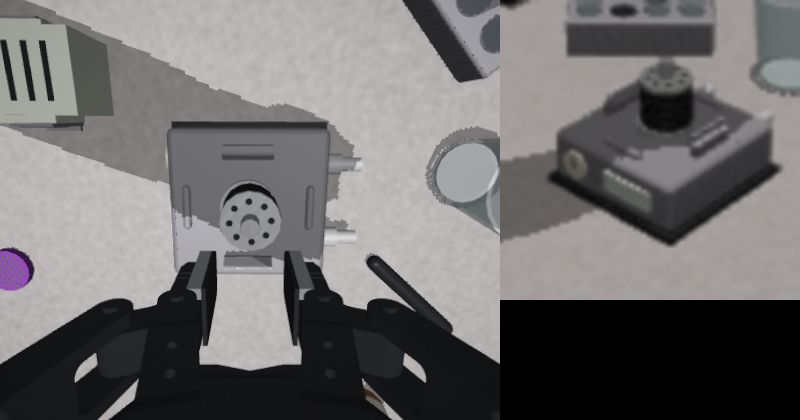

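>>> apply_moves(
  steps=[
    [18, -30, 0, 0.14],
    [37, -61, 0, 0.28],
    [56, -92, 0, 0.42],
    [75, -123, 0, 0.56],
    [88, -145, 0, 0.7],
  ],
  claw=0,
)

```text
time: 54.95
ee_pos: [0.4421, 0.0884, 0.1331]
tool_rot: [0.83, 0.557, -0.007, -0.008]
force: [0.0, 0.8, -0.1]
finger_gap: 0.0856
```

>>> apply_moves(
  steps=[
    [0, 0, -15, 0.14],
    [0, 0, -30, 0.28],
    [0, 0, -45, 0.42],
    [0, 0, -60, 0.56],
    [0, 0, -60, 0.7],
  ],
)

```text
time: 55.45
ee_pos: [0.4439, 0.0881, 0.1938]
tool_rot: [0.972, 0.236, -0.009, -0.005]
force: [-0.2, -0.1, 0.5]
finger_gap: 0.0855
```

>>> apply_moves(
  steps=[
    [0, 0, 0, 0.13],
    [0, 0, 0, 0.16],
    [0, 0, 0, 0.16],
  ],
)

```text
time: 55.75
ee_pos: [0.4433, 0.088, 0.1929]
tool_rot: [0.987, 0.158, -0.01, -0.005]
force: [-0.2, 0.0, 0.7]
finger_gap: 0.0857
```

```bash
python3 - <<'E'
from h import *
p,M,s=pose();print(p.round(4),M[:,2].round(4),s['finger_gap'],s['force'])
cm,w=shot('wrist','w20.png')
a=np.radians(18.3);ux=np.array([np.cos(a),np.sin(a),0]);uy=np.array([-ux[1],ux[0],0]);o=np.array([.4362,.0906,.061])
for i,j in((40,27),(40,-27),(-40,-27),(-40,27)): print(proj(cm,o+i/1e3*ux+j/1e3*uy).round())
cv2.imwrite('pics/z20.png',w[60:330,100:460,::-1])
go(.4362,.0906,.12,-71.7)
E
```

```text
[0.4433 0.088  0.1929] [-0.0221  0.0056 -0.9997] 0.0856544704938279 [-0.1861923   0.02240998  0.69501089]
[246. 152.]
[309. 152.]
[307. 240.]
[248. 240.]
go [-4.6 -3.8 73.2] turn -0.001 curyaw -71.78 j6 2.85 t 55.8
```

View pics/z20.png

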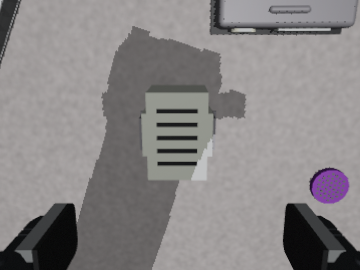

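>>> apply_moves(
  steps=[
    [-4.5, -3.5, 40, 0],
    [-4.5, -3.5, 80, 0],
    [-4.5, -3.5, 115, 0],
    [-4.5, -3.5, 125, 0],
    [-4.5, -3.5, 125, 0],
  ],
)

```text
time: 56.3
ee_pos: [0.4338, 0.0906, 0.0671]
tool_rot: [0.987, 0.159, -0.012, -0.005]
force: [0.7, -0.8, 0.4]
finger_gap: 0.0853
```

```bash
python3 - <<'E'
from h import *
p,M,s=pose();print(p.round(4),M[:,2].round(4),s['finger_gap'],s['force'])
go(.4362,.0906,.006,-71.7)
E
```

```text
[0.4338 0.0906 0.0671] [-0.0256  0.0055 -0.9997] 0.08526385991707422 [ 0.71493037 -0.79897522  0.40386616]
go [ 3.7  1.6 61. ] turn -0.001 curyaw -71.73 j6 2.86 t 56.3
```

>>> apply_moves(
  steps=[
    [3.5, 1.5, 25, 0],
    [3.5, 1.5, 45, 0],
    [3.5, 1.5, 57, 0],
    [3.5, 1.5, 61, 0],
    [3.5, 1.5, 61, 0],
  ],
)

```text
time: 56.8
ee_pos: [0.437, 0.0906, 0.0069]
tool_rot: [0.987, 0.159, -0.012, -0.005]
force: [-0.2, 0.3, 0.7]
finger_gap: 0.0853
```

>>> apply_moves(
  steps=[
    [0, 0, 0, 0],
    [0, 0, 0, 0],
    [0, 0, 0, 0],
    [0, 0, 0, 0],
    [0, 0, 0, 0],
  ],
  claw=0.5,
  squeeze=30,
)

```text
time: 57.3
ee_pos: [0.4389, 0.0912, 0.0092]
tool_rot: [0.987, 0.159, -0.01, -0.005]
force: [-2.8, 0.9, 16.2]
finger_gap: 0.0574
```

```bash
python3 - <<'E'
from h import *
p,M,s=pose();print(p.round(4),M[:,2].round(4),s['finger_gap'],s['force'])
E
```

```text
[0.4389 0.0912 0.0092] [-0.0204  0.0067 -0.9998] 0.05736972468955197 [-2.76805289  0.86098319 16.24003479]
```

>>> apply_moves(
  steps=[
    [0, 0, -20, 0],
    [0, 0, -55, 0],
    [0, 0, -95, 0],
    [0, 0, -125, 0],
    [0, 0, -125, 0],
  ],
)

```text
time: 57.8
ee_pos: [0.4451, 0.0905, 0.1389]
tool_rot: [0.987, 0.159, -0.005, -0.004]
force: [0.1, -0.9, -1.4]
finger_gap: 0.0555
```

>>> apply_moves(
  steps=[
    [0, 0, 0, 0],
    [0, 0, 0, 0],
  ],
)

```text
time: 58.0
ee_pos: [0.4449, 0.0905, 0.1387]
tool_rot: [0.987, 0.159, -0.005, -0.004]
force: [-0.1, 0.3, -0.9]
finger_gap: 0.0556
```

```bash
python3 - <<'E'
from h import *
p,M,s=pose();print(p.round(4),M[:,2].round(4),s['finger_gap'],s['force'])
cm,w=shot('wrist','w21.png')
for col in (225,335): print(col,[(r,int(w[r,col].mean())) for r in range(150,400,4)])
for r in(196,206): print(r,[(c,int(w[r,c].mean())) for c in range(190,375,4)])
a=np.radians(18.3);ux=np.array([np.cos(a),np.sin(a),0]);uy=np.array([-ux[1],ux[0],0])
for d in(0,-.0027):
  o=p+np.array([d,-.0006*(d<0),-.0092+.061])
  for i,j in((40,27),(40,-27),(-40,-27),(-40,27)): print(d,i,j,proj(cm,o+i/1e3*ux+j/1e3*uy).round(1))
E
```

```text
[0.4449 0.0905 0.1387] [-0.0113  0.0069 -0.9999] 0.055587744278302965 [-0.12547465  0.26436134 -0.89873202]
225 [(150, 112), (154, 112), (158, 113), (162, 114), (166, 110), (170, 110), (174, 113), (178, 113), (182, 88), (186, 87), (190, 87), (194, 88), (198, 87), (202, 87), (206, 87), (210, 106), (214, 156), (218, 156), (222, 156), (226, 155), (230, 155), (234, 155), (238, 155), (242, 155), (246, 155), (250, 154), (254, 154), (258, 155), (262, 154), (266, 154), (270, 154), (274, 154), (278, 154), (282, 154), (286, 154), (290, 154), (294, 153), (298, 153), (302, 153), (306, 153), (310, 153), (314, 152), (318, 153), (322, 152), (326, 152), (330, 152), (334, 151), (338, 152), (342, 151), (346, 151), (350, 151), (354, 150), (358, 150), (362, 150), (366, 15), (370, 17), (374, 15), (378, 13), (382, 16), (386, 16), (390, 17), (394, 18), (398, 16)]
335 [(150, 169), (154, 172), (158, 173), (162, 172), (166, 125), (170, 111), (174, 111), (178, 103), (182, 87), (186, 88), (190, 87), (194, 87), (198, 87), (202, 87), (206, 87), (210, 95), (214, 155), (218, 154), (222, 155), (226, 155), (230, 154)
[... 1071 characters left out ...]
, (202, 110), (206, 88), (210, 87), (214, 87), (218, 87), (222, 87), (226, 88), (230, 87), (234, 87), (238, 87), (242, 87), (246, 87), (250, 87), (254, 88), (258, 88), (262, 87), (266, 87), (270, 88), (274, 88), (278, 87), (282, 88), (286, 88), (290, 87), (294, 87), (298, 87), (302, 88), (306, 88), (310, 88), (314, 87), (318, 88), (322, 87), (326, 87), (330, 87), (334, 87), (338, 87), (342, 87), (346, 87), (350, 87), (354, 109), (358, 173), (362, 176), (366, 173), (370, 173), (374, 171)]
0 40 27 [200.4 201.3]
0 40 -27 [359.7 201.8]
0 -40 -27 [347.6 396. ]
0 -40 27 [212.4 394.7]
-0.0027 40 27 [200.1 209.1]
-0.0027 40 -27 [358.4 209.6]
-0.0027 -40 -27 [346.6 401.6]
-0.0027 -40 27 [212.  400.3]
```

>>> apply_moves(
  steps=[
    [28, 17, 0, 0],
    [62, 38, 0, 0],
    [96, 58, 0, 0],
    [124, 76, 0, 0],
    [138, 84, 0, 0],
  ],
)

```text
time: 58.55
ee_pos: [0.6037, 0.0531, 0.1338]
tool_rot: [0.987, 0.159, -0.006, -0.004]
force: [-0.7, 0.1, -1.8]
finger_gap: 0.056
```

>>> apply_moves(
  steps=[
    [5, 3, 0, 0],
    [8, 5, 0, 0],
    [8, 5, 0, 0],
    [8, 5, 0, 0],
  ],
)

```text
time: 58.95
ee_pos: [0.6117, 0.0512, 0.1334]
tool_rot: [0.987, 0.159, -0.007, -0.005]
force: [-0.4, 0.8, -1.4]
finger_gap: 0.0556
```

```bash
python3 - <<'E'
from h import *
p,M,s=pose();print(p.round(4),M[:,2].round(4),s['finger_gap'],s['force'])
go(.614,.0512,.076,-71.7)
cm,w=shot('wrist','w22.png')
print([(r,int(w[r,280].mean())) for r in range(196,222,2)],[(c,int(w[204,c].mean())) for c in list(range(194,216,2))+list(range(342,364,2))])
E
```

```text
[0.6117 0.0512 0.1334] [-0.0153  0.0068 -0.9999] 0.055592863084453784 [-0.37656336  0.81517612 -1.44763764]
go [ 2.9  1.4 57.4] turn -0.0 curyaw -71.71 j6 2.78 t 58.95
[(196, 88), (198, 88), (200, 88), (202, 88), (204, 88), (206, 88), (208, 88), (210, 106), (212, 156), (214, 156), (216, 156), (218, 156), (220, 156)] [(194, 108), (196, 110), (198, 110), (200, 111), (202, 113), (204, 112), (206, 98), (208, 88), (210, 88), (212, 87), (214, 88), (342, 87), (344, 87), (346, 88), (348, 87), (350, 88), (352, 88), (354, 91), (356, 80), (358, 120), (360, 168), (362, 169)]
```

>>> apply_moves(
  steps=[
    [2.5, 1.2, 12, 0],
    [2.5, 1.2, 24, 0],
    [2.5, 1.2, 35, 0],
    [2.5, 1.2, 45, 0],
    [2.5, 1.2, 45, 0],
  ],
)

```text
time: 59.5
ee_pos: [0.6122, 0.0513, 0.0863]
tool_rot: [0.987, 0.159, -0.009, -0.005]
force: [-0.7, -0.2, -1.2]
finger_gap: 0.0557
```

```bash
python3 - <<'E'
from h import *
p,M,s=pose();print(p.round(4),M[:,2].round(4),s['finger_gap'],s['force'])
go(.614,.0512,.0545,-71.7)
E
```

```text
[0.6122 0.0513 0.0863] [-0.0187  0.0068 -0.9998] 0.055656952275050985 [-0.69685514 -0.16690113 -1.15430297]
go [ 2.2  1.  31.8] turn -0.0 curyaw -71.71 j6 2.78 t 59.5
```

>>> apply_moves(
  steps=[
    [2.4, 1, 8, 0],
    [2.4, 1, 16, 0],
    [2.4, 1, 22, 0],
    [2.4, 1, 22, 0],
    [2.4, 1, 22, 0],
  ],
)

```text
time: 60.0
ee_pos: [0.6143, 0.0512, 0.0642]
tool_rot: [0.987, 0.159, -0.009, -0.005]
force: [0.5, 0.2, -1.6]
finger_gap: 0.0555
```

```bash
python3 - <<'E'
from h import *
p,M,s=pose();print(p.round(4),M[:,2].round(4),s['finger_gap'],s['force'])
go(.614,.0512,.0545,-71.7)
cm,w=shot('wrist','w23.png')
print([(r,int(w[r,280].mean())) for r in range(196,222,2)])
E
```

```text
[0.6143 0.0512 0.0642] [-0.0189  0.0069 -0.9998] 0.055466136953262364 [ 0.51039526  0.16451373 -1.56971689]
go [-0.1  0.   9.7] turn -0.0 curyaw -71.71 j6 2.78 t 60.0
[(196, 92), (198, 92), (200, 92), (202, 93), (204, 92), (206, 92), (208, 92), (210, 111), (212, 162), (214, 162), (216, 162), (218, 162), (220, 162)]
```

>>> apply_moves(
  steps=[
    [0, 0, 3, 0],
    [0, 0, 6, 0],
    [0, 0, 6, 0],
    [0, 0, 6, 0],
  ],
)

```text
time: 60.45
ee_pos: [0.6143, 0.0513, 0.0584]
tool_rot: [0.987, 0.159, -0.009, -0.005]
force: [-0.5, 0.5, -1.2]
finger_gap: 0.0557
```

>>> apply_moves(
  steps=[
    [0, 0, 2, 0],
    [0, 0, 4, 0],
    [0, 0, 4, 0],
    [0, 0, 4, 0],
  ],
)

```text
time: 60.85
ee_pos: [0.6146, 0.0513, 0.0552]
tool_rot: [0.987, 0.159, -0.008, -0.005]
force: [-1.8, 0.5, 5.1]
finger_gap: 0.0563
```

>>> apply_moves(
  steps=[
    [0, 0, 1, 0],
    [0, 0, 2, 0],
    [0, 0, 2, 0],
  ],
)

```text
time: 61.15
ee_pos: [0.6148, 0.0514, 0.055]
tool_rot: [0.987, 0.159, -0.008, -0.005]
force: [-5.4, 0.2, 13.1]
finger_gap: 0.0556
```

```bash
python3 - <<'E'
from h import *
p,M,s=pose();print(p.round(4),M[:,2].round(4),s['finger_gap'],s['force'],s['ft_torque'])
cm,w=shot('wrist','w24.png')
print([(r,int(w[r,280].mean())) for r in range(196,222,2)])
E
```

```text
[0.6148 0.0514 0.055 ] [-0.0165  0.0067 -0.9998] 0.055567480026180324 [-5.42170841  0.17518846 13.09558487] [0.00734669 1.17697407 0.02802087]
[(196, 92), (198, 92), (200, 91), (202, 92), (204, 92), (206, 92), (208, 92), (210, 102), (212, 163), (214, 163), (216, 163), (218, 163), (220, 163)]
```

>>> apply_moves(
  steps=[
    [0, 0, 0, 0],
    [0, 0, 0, 0],
    [0, 0, 0, 0],
    [0, 0, 0, 0],
    [0, 0, 0, 0],
  ],
  claw=0,
)

```text
time: 61.7
ee_pos: [0.6146, 0.0514, 0.0547]
tool_rot: [0.987, 0.159, -0.008, -0.005]
force: [0.6, 0.0, 0.6]
finger_gap: 0.0854
```

>>> apply_moves(
  steps=[
    [0, 0, -20, 0],
    [0, 0, -60, 0],
    [0, 0, -100, 0],
    [0, 0, -140, 0],
    [0, 0, -140, 0],
  ],
)

```text
time: 62.2
ee_pos: [0.6208, 0.0503, 0.201]
tool_rot: [0.987, 0.159, -0.003, -0.004]
force: [1.6, 0.0, -0.9]
finger_gap: 0.0855
```

```bash
python3 - <<'E'
from h import *
p,M,s=pose();print(p.round(4),s['force'])
cm,w=shot('wrist','w25.png'); c2,sd=shot('side','s25.png'); c3,sc=shot('scene','c25.png')
o=np.zeros((600,800,3),np.uint8)
o[:300,:400]=cv2.resize(w[80:305,130:430],(400,300),interpolation=2)
o[:300,400:]=cv2.resize(sd[170:260,230:350],(400,300),interpolation=2)
o[300:,:400]=cv2.resize(sc[180:270,230:350],(400,300),interpolation=2)
s0=cv2.imread('pics/side0.png')[170:260,230:350,::-1];o[300:,400:]=cv2.resize(s0,(400,300),interpolation=2)
cv2.imwrite('pics/z25.png',o[:,:,::-1])
a=np.radians(18.3);ux=np.array([np.cos(a),np.sin(a),0]);uy=np.array([-ux[1],ux[0],0]);q=np.array([.6112,.0503,.106])
print([proj(cm,q+i/1e3*ux+j/1e3*uy).round(1).tolist() for i,j in((40,27),(40,-27),(-40,-27),(-40,27))])
E
```

```text
[0.6208 0.0503 0.201 ] [ 1.61510158  0.0231116  -0.8535547 ]
[[242.1, 164.4], [313.6, 164.5], [311.1, 262.2], [245.0, 261.9]]
```

View pics/z25.png

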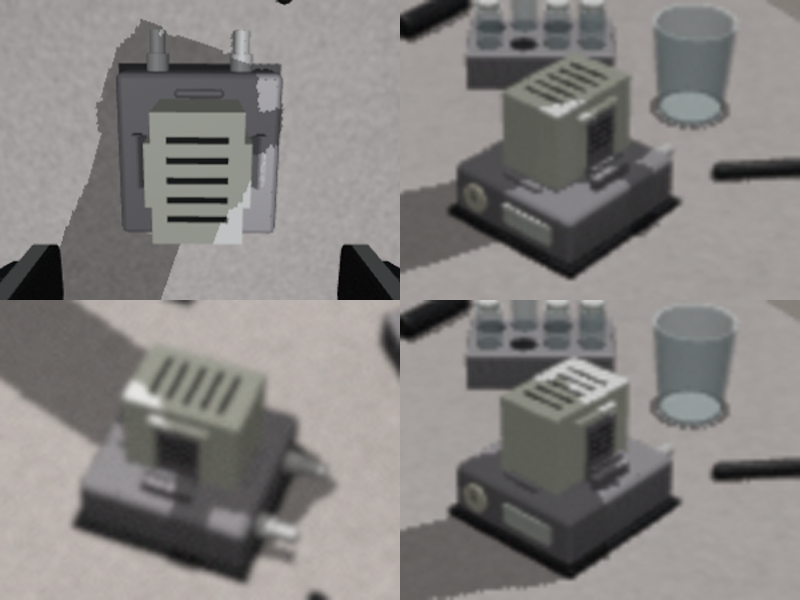

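```bash
python3 - <<'E'
from h import *
a=cv2.imread('pics/side0.png',0).astype(np.float32);b=cv2.imread('pics/s25.png',0).astype(np.float32)
def sh(x0,x1,y0,y1):
    A=[np.hypot(cv2.Sobel(i,5,1,0),cv2.Sobel(i,5,0,1))[y0:y1,x0:x1] for i in(a,b)]
    return cv2.phaseCorrelate(A[0],A[1],cv2.createHanningWindow(A[0].shape[::-1],5))
print('front wall/roof edge',sh(256,302,184,230),'tab',sh(284,312,196,226),'base',sh(240,290,215,255))
p,M,s=pose();print(p.round(4),M[:,2].round(4));go(.6112,.0503,.1,-71.7)
# everything else: where scene changed since the start
c0=cv2.imread('pics/scene0.png').astype(int);c1=cv2.imread('pics/c25.png').astype(int)
cs=cam('scene')
for n,P in dict(vial=[.639,-.213,.04],jar=[.623,-.325,.02],marker=[.78,.006,.007],purple1=[.344,-.125,.004],purple2=[.4215,-.091,.004],rack=[.67,.25,.03],reagent=[.78,-.139,.05],beaker=[.77,.12,.04],driver=[.66,.39,.01]).items():
    u,v=map(int,proj(cs,P)); print(n,int(np.abs(c0-c1)[v-12:v+12,u-12:u+12].mean()))
E
```

```text
front wall/roof edge ((-0.07489845250218963, -2.1810888798171852), 0.3419940094980929) tab ((-0.08178017322695119, -0.16723742280962384), 0.6969020620981852) base ((-0.05329234924323245, 0.041657941461195946), 0.7100539240837097)
[0.6167 0.0504 0.1942] [-0.0174  0.0067 -0.9998]
go [-3.9 -0.5 94.3] turn 0.0 curyaw -71.7 j6 2.78 t 62.35
vial 2
jar 2
marker 2
purple1 2
purple2 2
rack 2
reagent 2
beaker 2
driver 2
```

>>> apply_moves(
  steps=[
    [-2, -0.5, 30, 0],
    [-3, -0.5, 60, 0],
    [-3, -0.5, 85, 0],
    [-3, -0.5, 95, 0],
    [-3, -0.5, 95, 0],
  ],
  claw=1,
)

```text
time: 62.85
ee_pos: [0.6098, 0.0507, 0.0964]
tool_rot: [0.987, 0.159, -0.011, -0.005]
force: [-0.1, -0.2, 0.1]
finger_gap: 0.0126
```

>>> apply_moves(
  steps=[
    [0, 0, 3, 0],
    [0, 0, 6, 0],
    [0, 0, 6, 0],
  ],
)

```text
time: 63.15
ee_pos: [0.6099, 0.0507, 0.0908]
tool_rot: [0.987, 0.159, -0.01, -0.005]
force: [-0.2, -0.6, -0.8]
finger_gap: 0.0004
```

>>> apply_moves(
  steps=[
    [0, 0, 1.5, 0],
    [0, 0, 3, 0],
    [0, 0, 3, 0],
  ],
)

```text
time: 63.45
ee_pos: [0.6099, 0.0508, 0.088]
tool_rot: [0.987, 0.159, -0.01, -0.005]
force: [0.1, -0.4, -0.7]
finger_gap: 0.0002
```

>>> apply_moves(
  steps=[
    [0, 0, 1.5, 0],
    [0, 0, 3, 0],
    [0, 0, 3, 0],
  ],
)

```text
time: 63.75
ee_pos: [0.6101, 0.0507, 0.085]
tool_rot: [0.987, 0.159, -0.01, -0.005]
force: [-0.3, -0.4, 1.5]
finger_gap: -0.0002
```

>>> apply_moves(
  steps=[
    [0, 0, 1, 0],
    [0, 0, 2, 0],
    [0, 0, 2, 0],
  ],
)

```text
time: 64.05
ee_pos: [0.6101, 0.0507, 0.0829]
tool_rot: [0.987, 0.159, -0.01, -0.005]
force: [0.0, 0.9, 0.8]
finger_gap: 0.0001
```

>>> apply_moves(
  steps=[
    [0, 0, 0.7, 0],
    [0, 0, 1.4, 0],
    [0, 0, 1.4, 0],
  ],
)

```text
time: 64.35
ee_pos: [0.6101, 0.0507, 0.0827]
tool_rot: [0.987, 0.159, -0.01, -0.005]
force: [-2.1, -0.5, 9.0]
finger_gap: 0.0001
```

>>> apply_moves(
  steps=[
    [0, 0, 0.7, 0],
    [0, 0, 1.5, 0],
    [0, 0, 1.5, 0],
  ],
)

```text
time: 64.65
ee_pos: [0.6102, 0.0507, 0.0827]
tool_rot: [0.987, 0.159, -0.009, -0.005]
force: [-3.7, -0.6, 11.2]
finger_gap: -0.0001
```

>>> apply_moves(
  steps=[
    [0, 0, 0.5, 0],
    [0, 0, 1, 0],
    [0, 0, 1, 0],
  ],
)

```text
time: 64.95
ee_pos: [0.6102, 0.0507, 0.0827]
tool_rot: [0.987, 0.159, -0.009, -0.005]
force: [-3.7, -0.0, 9.7]
finger_gap: -0.0004
```

>>> apply_moves(
  steps=[
    [0, 0, 1.5, 0],
    [0, 0, 3, 0],
    [0, 0, 3, 0],
    [0, 0, 3, 0],
  ],
)

```text
time: 65.35
ee_pos: [0.6103, 0.0507, 0.0826]
tool_rot: [0.987, 0.159, -0.008, -0.004]
force: [-8.0, 0.1, 21.5]
finger_gap: -0.0001
```

>>> apply_moves(
  steps=[
    [0, 0, -15, 0],
    [0, 0, -50, 0],
    [0, 0, -90, 0],
    [0, 0, -110, 0],
    [0, 0, -110, 0],
  ],
)

```text
time: 65.85
ee_pos: [0.6144, 0.05, 0.1957]
tool_rot: [0.987, 0.159, -0.006, -0.004]
force: [1.1, 0.4, -0.1]
finger_gap: 0.0004
```

```bash
python3 - <<'E'
from h import *
c2,sd=shot('side','s26.png');cm=cam('side'); c3,w=shot('wrist','w26.png')
a=cv2.imread('pics/side0.png',0).astype(np.float32)
for f in('s25','s26'):
    b=cv2.imread(f'pics/{f}.png',0).astype(np.float32)
    for nm,(x0,x1,y0,y1) in dict(tab=(284,312,196,226),wall=(262,300,200,228)).items():
        A=[np.hypot(cv2.Sobel(i,5,1,0),cv2.Sobel(i,5,0,1))[y0:y1,x0:x1] for i in(a,b)]
        print(f,nm,np.round(cv2.phaseCorrelate(A[0],A[1],cv2.createHanningWindow(A[0].shape[::-1],5))[0],2))
# tab outer edges against wall edges in wrist view, at a row through the tabs (cover x = 0, z 0.093)
a=np.radians(18.3);ux=np.array([np.cos(a),np.sin(a),0]);uy=np.array([-ux[1],ux[0],0]);q=np.array([.6112,.0503,.093])
for y in(.035,.030,-.030,-.035): print(y,proj(c3,q+.006*ux+y*uy).round(1))
r=int(proj(c3,q+.006*ux)[1]);print(r,[(c,int(w[r,c].mean())) for c in list(range(226,254,2))+list(range(302,332,2))])
print(pose()[0],bot.state()['time'])
E
```

```text
s25 tab [-0.08 -0.17]
s25 wall [ 0.76 -1.96]
s26 tab [1.2  0.34]
s26 wall [ 1.25 -0.69]
0.035 [236.9 195.8]
0.03 [243.2 195.8]
-0.03 [319.1 196. ]
-0.035 [325.4 196. ]
195 [(226, 101), (228, 100), (230, 100), (232, 100), (234, 89), (236, 66), (238, 70), (240, 99), (242, 151), (244, 158), (246, 157), (248, 158), (250, 158), (252, 158), (302, 157), (304, 157), (306, 157), (308, 157), (310, 157), (312, 157), (314, 157), (316, 157), (318, 157), (320, 156), (322, 156), (324, 136), (326, 97), (328, 127), (330, 167)]
[0.61202201 0.05006783 0.19181923] 65.95
```

```bash
python3 - <<'E'
from h import *
cm=cam('wrist');a=np.radians(18.3);ux=np.array([np.cos(a),np.sin(a),0]);uy=np.array([-ux[1],ux[0],0]);q=np.array([.6112,.0503,.093])
o=np.zeros((480,800,3),np.uint8)
c1,w1=shot('wrist')
p,M,s=pose()
# start view camera, rebuilt from its TCP pose
p0=np.array([.6095,.0505,.2064]);M0=np.array([[.953,.303,-.003],[.303,-.953,0],[-.003,-.001,-1]])
K,d,e,A=cm; c0=(K,d,p0+M0@(M.T@(e-p)),M0@M.T@A)
w0=cv2.imread('pics/w2.png')[:,:,::-1]
for nm,c,w in(('start',c0,w0),('now',cm,w1)):
    for x in(.012,.006,0,-.006):
        u=proj(c,q+x*ux+.035*uy);v=proj(c,q+x*ux-.035*uy);r=int(round(u[1]))
        print(nm,x,r,'L',u[0].round(1),[int(t) for t in w[r,int(u[0])-6:int(u[0])+14].mean(1)],'R',v[0].round(1),[int(t) for t in w[r,int(v[0])-12:int(v[0])+8].mean(1)])
E
```

```text
start 0.012 184 L 238.8 [92, 92, 91, 85, 80, 64, 57, 77, 89, 91, 131, 145, 147, 146, 147, 147, 146, 147, 147, 147] R 323.8 [146, 146, 146, 146, 146, 146, 145, 145, 145, 145, 137, 107, 90, 81, 66, 67, 74, 83, 88, 89]
start 0.006 191 L 239.1 [91, 91, 87, 81, 69, 60, 70, 87, 91, 119, 142, 146, 146, 146, 146, 146, 147, 147, 147, 147] R 323.7 [145, 145, 145, 145, 145, 145, 145, 145, 145, 145, 129, 100, 89, 75, 64, 69, 75, 85, 88, 89]
start 0 198 L 239.5 [91, 91, 91, 83, 73, 62, 63, 84, 91, 108, 138, 146, 146, 146, 146, 146, 146, 146, 146, 146] R 323.5 [145, 145, 145, 145, 145, 145, 145, 145, 145, 145, 120, 94, 89, 88, 88, 114, 131, 155, 170, 164]
start -0.006 205 L 239.8 [90, 90, 90, 84, 79, 65, 57, 82, 91, 96, 135, 146, 146, 146, 146, 146, 146, 145, 146, 146] R 323.4 [145, 145, 144, 145, 144, 144, 144, 144, 145, 144, 120, 145, 154, 117, 94, 116, 137, 153, 158, 158]
now 0.012 187 L 236.9 [100, 100, 100, 96, 89, 75, 65, 64, 70, 93, 100, 112, 149, 158, 159, 158, 158, 159, 158, 159] R 326.7 [157, 157, 157, 157, 157, 157, 157, 157, 157, 157, 157, 145, 115, 98, 88, 84, 87, 95, 97, 97]
now 0.006 195 L 237.2 [100, 99, 98, 90, 79, 68, 63, 63, 91, 99, 99, 145, 158, 158, 158, 158, 158, 158, 158, 158] R 326.4 [157, 157, 157, 157, 157, 157, 157, 156, 156, 157, 157, 131, 103, 97, 107, 128, 151, 167, 171, 177]
now 0 202 L 237.4 [99, 99, 99, 91, 83, 70, 64, 64, 84, 96, 99, 145, 158, 158, 158, 158, 158, 158, 158, 158] R 326.1 [156, 157, 157, 156, 156, 156, 157, 157, 157, 156, 157, 123, 97, 97, 117, 132, 167, 173, 170, 169]
now -0.006 209 L 237.7 [99, 98, 99, 92, 88, 72, 63, 63, 77, 94, 98, 134, 154, 157, 157, 157, 157, 157, 157, 157] R 325.8 [156, 156, 156, 157, 157, 157, 156, 157, 156, 156, 193, 195, 177, 169, 149, 135, 141, 161, 172, 171]
```

```bash
python3 - <<'E'
from h import *
for n in('scene','side'):
    c,im=shot(n); u=proj(c,[.453,.34,.008]); v0,u0=int(u[1]),int(u[0])
    m=(im.max(2)<60).astype(np.uint8);k,l,st,ce=cv2.connectedComponentsWithStats(m)
    for i in range(1,k):
        P=onz(c,ce[i],.008)
        if st[i,4]>25 and .36<P[0]<.55 and .25<P[1]<.42: print(n,ce[i].round(1),st[i,4],P[:2].round(3))
print(bot.state()['time']); bot.close_job()
E
```

```text
scene [326.2 147.6] 57 [0.492 0.365]
side [192.2 189.2] 67 [0.493 0.366]
66.1
the job is handed in; nothing more can be done
```

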